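Seal the specimen pots and load them on the shaker

TASK

Get the specimen pots ready for shaking: with the seating tool, pressed squarely on the middle of each lid, click every laid-on lid fully home, and stand the tool back upright on its rest mat. Hook each carrier, only once its lid is home, over the shaker's rail at the loading gap and slide it along under the hold-down strip to a mark, one carrier to a mark, filling the marks from the drive housing's end. Leave the other things on the bench where they are.

Things in the scene. Friction and masses are not known exactly. Their poses are not given: they have to be found in the camera images.
- carrier_a: Hanging pot carrier, 132 mm tall, 0.2 kg; a, b and c are alike (None = absent). Origin: centre of the underside of its white pot (40 mm wide, 40 high), on the bench at first; z up; +x from the pot to the aluminium back plate (x 30 to 34 mm, y +-17, z 0 to 99). On top a black grip block, x 32 to 48, y +-17, z 99 to 132 mm: grip it from above across its 16 mm in x.
- carrier_b: Like carrier_a. The hook, at the top of the plate, bends to +x and opens downward: underside of its bridge at z 95 mm; slot from the plate (x 34) to a slanted lip, 18 mm wide at the mouth (z 75 mm), 12 at the top. Behind the lip a tongue, x 53 to 66 mm, y +-15, z 74 to 78. Hung, the carrier leans 1 to 3 degrees.
- carrier_c: Like carrier_a. Carriers hang with their x, y axes parallel to the shaker's, pots on the rail's -x side, origin 60 mm above the bench; the foot flange (x 18 to 34 mm, y +-28, z 0 to 4) leaves 14 mm between neighbours at the marks; the lower back plate leans on the shaker's lower bar.
- hook_a (a point): Seat of carrier_a's hook: where the rail's axis lies when the hook rests on the rail; (40.5, 0, 90) mm in the carrier's frame.
- lidtop_a (a point): Centre of the flat top of the grey snap lid (44 mm wide) on carrier_a's pot: 50 mm above the pot's underside while only laid on, 45 mm when clicked home.
- lid_a (a joint): Snap travel of that lid straight down onto its pot: 0 = laid on loosely, 0.005 m = clicked home. It resists with about 12 N at first, falling to none at half way; let go before half way it springs back up, beyond half way it snaps home and stays.
- hook_b (a point): Seat of carrier_b's hook: where the rail's axis lies when the hook rests on the rail; (40.5, 0, 90) mm in the carrier's frame.
- lidtop_b (a point): Centre of the flat top of the grey snap lid (44 mm wide) on carrier_b's pot: 50 mm above the pot's underside while only laid on, 45 mm when clicked home.
- lid_b (a joint): Snap travel of that lid straight down onto its pot: 0 = laid on loosely, 0.005 m = clicked home. It resists with about 12 N at first, falling to none at half way; let go before half way it springs back up, beyond half way it snaps home and stays.
- hook_c (a point): Seat of carrier_c's hook: where the rail's axis lies when the hook rests on the rail; (40.5, 0, 90) mm in the carrier's frame.
- lidtop_c (a point): Centre of the flat top of the grey snap lid (44 mm wide) on carrier_c's pot: 50 mm above the pot's underside while only laid on, 45 mm when clicked home.
- lid_c (a joint): Snap travel of that lid straight down onto its pot: 0 = laid on loosely, 0.005 m = clicked home. It resists with about 12 N at first, falling to none at half way; let go before half way it springs back up, beyond half way it snaps home and stays.
- tool: Lid seating tool (hand plunger), 0.22 kg, 81 mm tall, upright on its mat. Origin: centre of its flat pressing face, underneath; z up its axis. Steel foot 44 mm wide, 30 high; black handle 22 mm wide from z 30 to 68; wooden knob 32 mm wide, z 68 to 81. Grip the handle just above the foot, so that the fingertips bear on the foot's shoulder.
- rest (a point): Centre of the top of the tool's rest mat, a fixed black rubber square 85 x 85 mm, 4 mm thick.
- shaker: Shaker, fixed; place and yaw vary. Origin on the bench below the rail's middle; z up, -x faces the robot, +y along the rail to the white drive housing (y 220 to 350 mm, 133 tall). Rail: 10 mm bar along y, axis at z 150, between end plates at y +-195 (174 tall, x +-48). Lower bar below it, 10 mm, z 82. Deck top z 24, x -80 to 60 mm.
- st1 (a point): Point on the rail's axis at mark 1 (shaker y 140 mm), the one nearest the drive housing. Marks are black lines across the hold-down strip and on the deck's front edge. The strip runs behind the rail: x 19 to 42, z 144 to 148 mm, from y -104 (last 15 mm turned up to z 153) to 191.
- st2 (a point): Point on the rail's axis at mark 2 (shaker y 70 mm). A carrier's tongue runs under the hold-down strip with 6 mm to spare, so carriers can be lowered onto the rail or lifted off only in the loading gap at the -y end (its middle at shaker y -145 mm), and are slid from there.
- st3 (a point): Point on the rail's axis at mark 3 (shaker y 0). Used only when there are three carriers.
- dish: Bystander: glass dish, 90 mm across, on the pan of the balance. Origin under its centre.
- beaker: Bystander: glass beaker, 66 mm across, 85 mm tall. Origin under its centre.
- forceps: Bystander: steel forceps, 125 mm long, lying. Origin under its middle, x along it.
- spare_pot: Bystander: spare white pot, 40 mm across, 40 mm tall, without carrier or lid. Origin under its centre.
- spare_lid: Bystander: spare grey lid, 44 mm across, 12 mm thick, lying on the bench. Origin under its centre.
- marker: Bystander: black marker pen, 110 mm long, 16 mm thick, lying. Origin under its middle, x along it.

How it is judged:
By the outcome, as a careful person would: the job done as asked, in the order asked, and still so for the second after the job is handed in, with the robot touching nothing.
Of carrier_a, carrier_b, carrier_c only 2 to 3 are there at a start; the rules pass over those that are not, and their reading is None.
At some moment in a run one of tool, carrier_a, carrier_b, carrier_c may be knocked a few centimetres aside while the robot is not near it.
It also fails if it takes over 210 s, if anything falls off the work surface, if the arm or the gripper's body presses on something with over 40 N, if the wrist force passes 120 N, or if a joint passes its speed limit or range.

ROBOT

A 6-joint arm with a two-finger parallel gripper is mounted at the origin on the work surface. World frame = base frame: x ahead of the robot, y to its left, z up, the work surface at z = 0. Lengths are in mm, angles in rad, forces in N, time in s.
With the tool pointing down it reaches from about 200 to 875 mm from the base axis. Payload 3.4 kg.
Tool frame: the origin (TCP) lies midway between the tips of the shut fingers; the grasp point (between the pads) lies 19 mm behind it (env.hold_point_z is the distance from the TCP to the grasp point, in mm); z points along the fingers, y is the line along which they close (so a half turn about z gives the same grasp; the last joint's range is limited). The gripper opens to 94 mm and grips with 3 to 60 N. Pads are 16 mm wide; open, the fingers measure 119 mm over their backs; the gripper's body (75 mm by 177 mm) begins 78 mm behind the grasp point.
Start: joints at [1.182, 0.276, 1.505, -0, 1.361, -0.121], TCP at [152.168, 554.536, 205.493] pointing down, gripper open.
Joint ranges: [-2.89, 2.89], [-0.75, 2.08], [0.22, 2.7], [-1.18, 4.32], [0.11, 2.71], [-2.7, 2.7]. Speed limits (rad/s): [2.57, 2.57, 3.14, 3.14, 3.14, 3.14].

INTERFACE

Orientations are given as a unit quaternion [x, y, z, w].
In Python, from bench import env gives the robot as it stands.
- The arm moves only by the tool drive_tool, never from a script. Its argument "targets" is a list of rows, each an object with "travel": the shift along the tool's x, y, z in units of 25 mm (1.0 is 25 mm), a list of three; "rotation": the turn, a rotation vector about the tool's x, y, z in units of 6 degrees (1.0 is 6 degrees), a list of three. A call has 1 to 20 rows; each row shifts and turns the commanded pose from where the row before left it, along the tool's axes as they then stand; what a row does not reach is not made up. A row lasts 1/10 s, in which the tool goes at most 50 mm and 8.59 degrees, less where a joint would pass 70% of its speed; a pose out of reach is approached as far as the arm can. A call is refused whole if a number of a shift passes 1 or a number of a turn 1, either way. A call with a gripper value outside its range is refused whole. "hand" is the opening, from -1 (shut) to 1 (fully open), set as the call begins (left out, the last holds). The fingers move at their own pace and stop on an object; "newtons" is the grip in N (left out, the last holds). Time passes only in rows, so rows that do not move let the fingers close. It gives the time, the measured TCP pose, the force, the opening and the grip force at its end, in the units of the state.
- env.sense(): the state, without advancing time (a new reading comes with each control period).
- env.read_camera(name): name is "scene" or "top" or "wrist"; returns (picture, depth): 384x512x3 uint8, red, green, blue; 384x512 float32, mm along the optical axis (not along the pixel's ray), 0 where there is no reading.
- env.camera_info(name): a dict with "fx", "fy", "cx", "cy" (pixels), "cam_to_world" (4x4, takes a point from camera to world coordinates); the wrist camera has in their place "mount" (4x4, takes a point from camera to tool coordinates, whose origin is the TCP and whose axes are the flange's). Camera axes: x right, y down, z forward; pixel columns grow to the right and rows downward; lengths in mm; the calibration is good to about 2 mm. The wrist camera is an equidistant fisheye: a pixel r from the principal point sees the ray r / f radians off the axis. A picture is of the moment at which its call begins: read the wrist's pose just before it. camera_info takes no time and is no camera call.
- env.finish_job(): hands the job in; it is judged then, once.
The state is a dict: "clock": time; "q": joint angles; "dq": joint speeds; "tau": joint torques, N m; "position": TCP position; "ee_rot": TCP orientation; "force": force on the tool from outside, world axes, zero at the start; "wrist_torque": the same for the moment, N m; "opening": opening from 0.0 (shut) to 1.0 (fully open); "finger_force": force on a finger pad.
Only numpy, scipy, OpenCV 4.12 (cv2) and the standard library are available. Lean on these libraries where they do the work, as an engineer would, in place of code of your own. Each camera call takes 0.05 s, during which the arm holds its last target. There are 200 camera calls.

## Working session

There is one attempt and no reset: what is moved stays moved. The work goes in short steps, Python scripts to look and compute and a tool call to move; the robot and the scene stay as the last step left them, time stands still between calls to the robot, and variables do not carry over. Pictures are saved under pics/ and viewed, at most 14 in all, crops included, and the job is handed in when it is done.

Besides the shell and the picture viewer there is one more tool, called as name(argument=value, ...), one argument or row to a line, values as JSON. drive_tool: Moves the arm, as the interface text tells. Its arguments: {"type":"object","properties":{"targets":{"type":"array","items":{"type":"object","properties":{"travel":{"type":"array","items":{"type":"number"}},"rotation":{"type":"array","items":{"type":"number"}}}}},"hand":{"type":"number"},"newtons":{"type":"number"}},"required":["targets"]}

```bash
mkdir -p pics; ls
cat > h.py <<'E'
import numpy as np, cv2
from scipy.spatial.transform import Rotation as R
from bench import env
def cap(name):
    s=env.sense(); im,d=env.read_camera(name); return s,im,d
def save(n,im,s=1.5): cv2.imwrite(f'pics/{n}.png',cv2.resize(im[:,:,::-1],None,fx=s,fy=s,interpolation=cv2.INTER_CUBIC))
def cloud(name,s,d):
    i=env.camera_info(name); v,u=np.mgrid[0:d.shape[0],0:d.shape[1]].astype(float)
    x=(u-i['cx'])/i['fx']; y=(v-i['cy'])/i['fy']
    if name=='wrist':
        r=np.hypot(x,y); k=np.where(r>1e-9,np.tan(np.minimum(r,1.5))/np.maximum(r,1e-9),1); x,y=x*k,y*k
        T=np.eye(4); T[:3,:3]=R.from_quat(s['ee_rot']).as_matrix(); T[:3,3]=s['position']; M=T@i['mount']
    else: M=i['cam_to_world']
    p=np.stack([x*d,y*d,d,np.ones_like(d)],-1)@np.array(M).T
    p=p[...,:3]; p[d<=0]=np.nan; return p
E
python3 - <<'E'
from h import *
s=env.sense();print(s['position'],s['ee_rot'],s['opening'],env.hold_point_z)
for n in ('scene','top'):
    s,im,d=cap(n); save(n+'0',im,1.5); np.savez(f'{n}0.npz',im=im,p=cloud(n,s,d))
    print(np.array(env.camera_info(n)['cam_to_world']).round(2))
E
```

```text
pics
[151.91721597 553.96717137 204.62312482] [ 1.33467364e-01  9.91052801e-01 -8.69955038e-04 -2.28692422e-04] 1.0000284831578217 18.8
[[-5.90000e-01  6.00000e-01 -5.40000e-01  1.19155e+03]
 [ 8.10000e-01  4.50000e-01 -3.80000e-01  5.18700e+02]
 [ 1.00000e-02 -6.60000e-01 -7.50000e-01  1.06767e+03]
 [ 0.00000e+00  0.00000e+00  0.00000e+00  1.00000e+00]]
[[ 3.00000e-02 -9.80000e-01  2.00000e-01  3.06020e+02]
 [-1.00000e+00 -3.00000e-02  1.00000e-02  3.81200e+01]
 [ 0.00000e+00 -2.00000e-01 -9.80000e-01  1.11643e+03]
 [ 0.00000e+00  0.00000e+00  0.00000e+00  1.00000e+00]]
```

View pics/scene0.png

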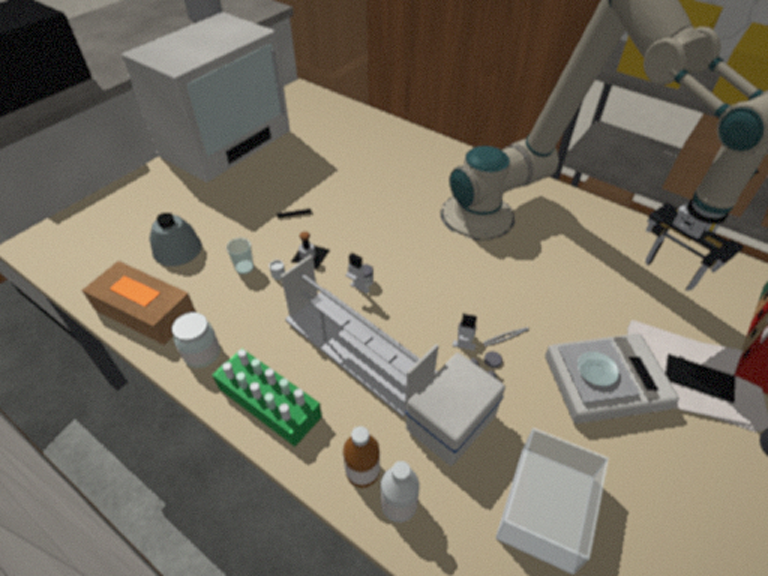

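View pics/top0.png

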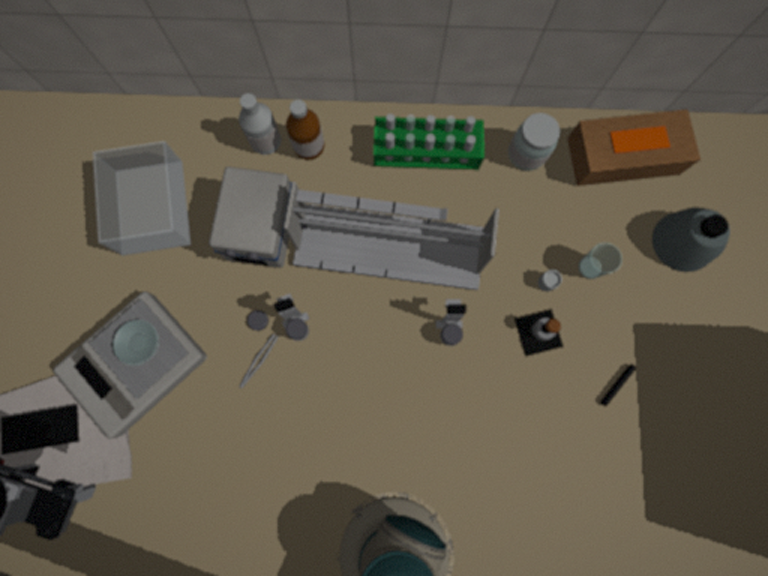

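Two carriers: lids at top-image px (452,333) and (297,328), with grip blocks at (455,309) and (285,304). The spare lid is at (257,320), and the tool is on its mat at (545,328). The shaker has its housing on the left (+y).

Run:
```python
from h import *
for n in('top','scene'):
    z=np.load(n+'0.npz');im=z['im'];p=z['p'];H=p[...,2]
    if n=='top':
        tl=p
        for nm,(u,v) in dict(lidR=(452,333),gripR=(455,309),lidL=(297,328),gripL=(285,304),knob=(553,326),matc=(525,345),slid=(257,320),spot=(550,281),bench=(400,420)).items():
            u=int(u/1.5);v=int(v/1.5);print(nm,np.nanmedian(p[v-1:v+2,u-1:u+2].reshape(-1,3),0).round(1))
    x,y=p[...,0],p[...,1]
    def blob(nm,m):
        q=p[m]; 
        if len(q)<4: print(n,nm,len(q));return
        print(n,nm,len(q),'med',np.median(q,0).round(1),'mid',((np.percentile(q,2,0)+np.percentile(q,98,0))/2).round(1),'ext',(np.percentile(q,98,0)-np.percentile(q,2,0)).round(1))
    np.set_printoptions(suppress=True)
    reg=lambda u0,u1,v0,v1:np.pad(np.ones((1,1),bool),0) 
    # world regions
    for nm,x0,x1,y0,y1 in (('R',330,480,-120,0),('L',330,480,120,280),('tool',330,480,-270,-130)):
        m=(x>x0)&(x<x1)&(y>y0)&(y<y1)
        for a,b in ((40,58),(72,90),(118,142)): blob(f'{nm} {a}-{b}',m&(H>a)&(H<b))
    m=(x>450)&(x<720)&(y>-200)&(y<400)
    blob('housing',m&(H>125)&(H<140)&(y>150)); 
    for a,b in((142,150),(150,158),(160,180)): blob(f'shk {a}',m&(H>a)&(H<b))
    q=p[m&(H>140)&(H<160)][:,:2]; np.save(n+'r.npy',q)
```

```text
lidR [ 434.  -104.9   50.1]
gripR [470.3 -99.6 130.6]
lidL [435.6 210.4  49.6]
gripL [470.9 222.7 131.8]
knob [ 452.  -299.2   83.5]
matc [ 419.5 -267.1    3. ]
slid [453.6 303.1  11.7]
spot [ 553.9 -312.4   31.3]
bench [256.5  -4.5  -1.6]
top R 40-58 151 med [ 434.3 -103.2   48.9] mid [ 439.2 -102.2   48.9] ext [51.4 30.8 10.3]
top R 72-90 10 med [ 464.6 -106.    74.6] mid [ 464.5 -103.2   80.8] ext [ 1.8 27.6 16.7]
top R 118-142 70 med [ 472.5 -103.   130. ] mid [ 472.6 -103.9  127. ] ext [13.6 31.2 14.8]
top L 40-58 175 med [435.5 212.9  49.2] mid [440.2 212.4  48. ] ext [50.9 40.6 11.8]
top L 72-90 14 med [463.2 222.3  80.8] mid [463. 222.  80.] ext [10.8 26.7 13.2]
top L 118-142 70 med [470.1 228.2 131.1] mid [469.4 227.3 127.3] ext [18.9 31.6 14.4]
top tool 40-58 0
top tool 72-90 0
top tool 118-142 0
top housing 2176 med [642.5 304.1 132.2] mid [595.3 296.5 131.4] ext [243.4 149.5   9.5]
top shk 142 783 med [667.9  64.3 147.3] mid [652.5  30.7 146.5] ext [ 76.4 361.8   6.7]
top shk 150 527 med [636.8  28.3 153.1] mid [645.1  26.3 153.8] ext [ 69.8 378.1   7.3]
top shk 160 237 m
[... 244 characters left out ...]
ene R 118-142 25 med [ 474.5 -101.5  130.1] mid [ 473.7 -102.8  127. ] ext [12.3 32.5 11.9]
scene L 40-58 8 med [437.  216.5  47.1] mid [437.9 214.6  46.8] ext [23.7 41.9  8.8]
scene L 72-90 3
scene L 118-142 43 med [473.7 232.9 129.4] mid [471.8 229.5 126.2] ext [15.7 34.1 12.6]
scene tool 40-58 0
scene tool 72-90 0
scene tool 118-142 0
scene housing 1779 med [651.1 310.8 131.4] mid [599.1 299.4 131. ] ext [236.  151.9   8.8]
scene shk 142 624 med [668.6  71.5 146.7] mid [648.6  29.  146.2] ext [ 89.  388.6   7.1]
scene shk 150 316 med [639.9  43.1 152.9] mid [643.3  29.5 153.5] ext [103.6 394.    6.8]
scene shk 160 194 med [639.9 215.1 170.5] mid [638.4  28.1 168. ] ext [127.3 400.2  14.2]
```

Run:
```python
from h import *
z=np.load('top0.npz');im=z['im'];p=z['p']
c=im[95:255,130:390]; save('topcrop',c,3)
```

```text
(no output)
```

View pics/topcrop.png

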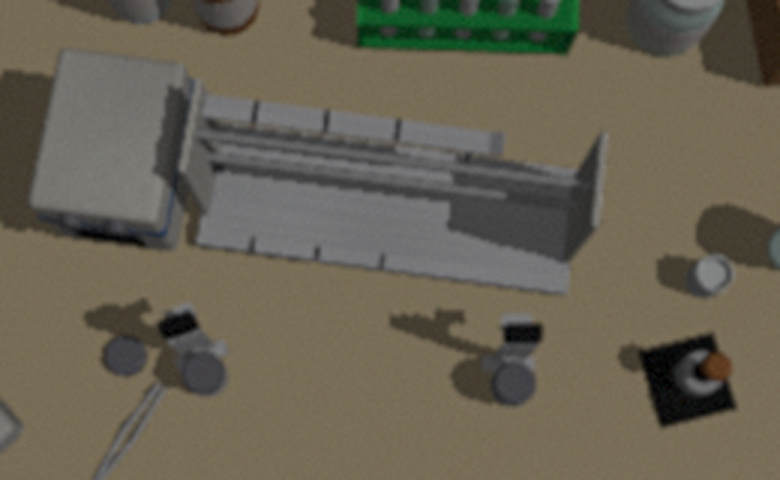

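```bash
cat >> h.py <<'E'
np.set_printoptions(suppress=True,precision=2)
def go(xy=None,z=None,yaw=None,pos=None):
    """print tool-frame units needed: target x,y,z and yaw (deg) of tool y axis (mod 180)"""
    s=env.sense(); Q=R.from_quat(s['ee_rot']); P=s['position']
    t=np.array([P[0] if xy is None else xy[0],P[1] if xy is None else xy[1],P[2] if z is None else z])
    M=Q.as_matrix(); cur=np.degrees(np.arctan2(M[1,1],M[0,1]))
    dy=0 if yaw is None else (yaw-cur+90)%180-90
    d=M.T@(t-P)
    # ideal down orientation at target yaw
    a=np.radians(cur+dy); Y=np.array([np.cos(a),np.sin(a),0]);Z=np.array([0,0,-1.]);X=np.cross(Y,Z)
    rv=(Q.inv()*R.from_matrix(np.c_[X,Y,Z])).as_rotvec(degrees=True)
    print('t',round(s['clock'],1),'P',P.round(1),'yaw',round(cur,1),'F',np.round(s['force'],1),'open',round(s['opening']*94,1),'ff',round(float(np.max(s['finger_force'])),1))
    print('  travel units(25mm)',(d/25).round(2),'rot units(6deg)',(rv/6).round(2), 'q6',round(s['q'][5],2))
E
python3 - <<'E'
from h import *
cs=[]
for n in('top','scene'):
    z=np.load(n+'0.npz');p=z['p'];x,y,H=p[...,0],p[...,1],p[...,2]
    m=(x>500)&(x<760)&(H>161)&(H<180)
    a=p[m&(y>150)&(y<300)];b=p[m&(y<-50)&(y>-250)]
    mid=lambda q:(np.percentile(q,2,0)+np.percentile(q,98,0))/2
    A,B=mid(a),mid(b);print(n,len(a),len(b),A,B,'yaw',np.degrees(np.arctan2(-(A-B)[0],(A-B)[1])),'len',np.linalg.norm(A-B),'mid',(A+B)/2)
    # strip line
    m=(x>600)&(x<760)&(H>143)&(H<150)&(y>-60)&(y<200)
    q=p[m][:,:2].astype(np.float32)
    print(' strip rect',cv2.minAreaRect(q))
    m=(x>300)&(x<600)&(H>74)&(H<95)&(y<-220)&(y>-350);q=p[m];print(' knob',len(q),mid(q) if len(q) else'')
    m=(x>400)&(x<500)&(H>28)&(H<40)&(y<-230)&(y>-350);q=p[m];print(' foot',len(q),mid(q) if len(q) else'',np.ptp(q,0) if len(q) else '')
    m=(x>350)&(x<500)&(H>118)&(H<140)&(y>150)&(y<280);print(' gripL',cv2.minAreaRect(p[m][:,:2].astype(np.float32)))
    m=(x>350)&(x<500)&(H>118)&(H<140)&(y>-150)&(y<-50);print(' gripR',cv2.minAreaRect(p[m][:,:2].astype(np.float32)))
go((438,0),205,90)
E
```

```text
top 118 115 [653.64 218.78 169.14] [ 612.57 -167.61  168.98] yaw -6.068059648921988 len 388.5678418903597 mid [633.1   25.59 169.06]
 strip rect ((658.5011596679688, 71.78559875488281), (262.0561218261719, 48.2107048034668), 83.75884246826172)
 knob 82 [ 453.63 -302.19   81.24]
 foot 89 [ 453.49 -299.65   33.74] [41.03 39.94 11.04]
 gripL ((471.2422180175781, 227.11322021484375), (16.44735336303711, 32.85044860839844), 20.625995635986328)
 gripR ((474.1950378417969, -103.87586975097656), (16.772857666015625, 31.392375946044922), 2.307515859603882)
scene 97 92 [656.89 221.98 169.57] [ 617.73 -165.39  168.07] yaw -5.771470248554008 len 389.34085637573304 mid [637.31  28.29 168.82]
 strip rect ((659.3457641601562, 69.79750061035156), (262.30450439453125, 49.21321105957031), 83.04837036132812)
 knob 33 [ 458.42 -299.49   80.93]
 foot 44 [ 456.83 -300.32   33.12] [38.09 41.35 11.45]
 gripL ((472.0450439453125, 229.22059631347656), (20.393360137939453, 32.357540130615234), 25.788753509521484)
 gripR ((476.5928039550781, -103.4593505859375), (18.890138626098633, 34.4827766418457), 2.1396596431732178)
t 0.1 P [152.  554.1 204.7] yaw 74.7 F [ 0.4 -1.3 -1. ] open 93.9 ff 0.0
  travel units(25mm) [-16.9  -18.35   0.01] rot units(6deg) [-0.01 -0.   -2.56] q6 -0.12
```

drive_tool(
  hand=0.0,
  targets=[
    {"travel": [0,0,0],"rotation": [0,0,-0.85]},
    {"travel": [0,0,0],"rotation": [0,0,-0.85]},
    {"travel": [0,0,0],"rotation": [0,0,-0.86]},
    {"travel": [-0.7,-1,0]},
    {"travel": [-0.7,-1,0]},
    {"travel": [-0.7,-1,0]},
    {"travel": [-0.7,-1,0]},
    {"travel": [-0.7,-1,0]},
    {"travel": [-0.7,-1,0]},
    {"travel": [-0.7,-1,0]},
    {"travel": [-0.7,-1,0]},
    {"travel": [-0.7,-1,0]},
    {"travel": [-0.7,-1,0]},
    {"travel": [-0.7,-1,0]},
    {"travel": [-0.7,-1,0]},
    {"travel": [-0.7,-1,0]},
    {"travel": [-0.7,-1,0]},
    {"travel": [-0.7,-1,0]},
    {"travel": [-0.7,-1,0]},
    {"travel": [-0.7,-1,0]},
  ],
)

```text
invalid input at $.targets[3]: expected keys travel, rotation
```

drive_tool(
  targets=[
    {"travel": [0,-1,0]},
    {"travel": [0,-1,0]},
    {"travel": [0,-1,0]},
    {"travel": [0,-1,0]},
    {"travel": [0,-1,0]},
    {"travel": [0,-1,0]},
    {"travel": [0,-1,0]},
    {"travel": [0,-1,0]},
    {"travel": [0,-1,0]},
    {"travel": [0,-1,0]},
    {"travel": [0,-1,0]},
    {"travel": [0,-1,0]},
    {"travel": [0,-1,0]},
    {"travel": [0,-1,0]},
    {"travel": [0,-1,0]},
    {"travel": [0,0,0]},
  ],
)

```text
invalid input at $.targets[0]: expected keys travel, rotation
```

Run:
```python
from h import *
go((455,-300),120,90)
s,im,d=cap('wrist'); p=cloud('wrist',s,d);np.savez('w1.npz',im=im,p=p)
save('w1',im,1.5)
x,y,H=p[...,0],p[...,1],p[...,2]
mid=lambda q:(np.percentile(q,2,0)+np.percentile(q,98,0))/2
near=(np.hypot(x-455,y+300)<60)
for a,b in((74,95),(26,36)):
    q=p[near&(H>a)&(H<b)];print(a,len(q),mid(q) if len(q) else '')
print(np.array(env.camera_info('wrist')['mount']))
```

```text
t 0.1 P [152.  554.1 204.7] yaw 74.7 F [ 0.4 -1.3 -1. ] open 93.9 ff 0.0
  travel units(25mm) [-20.73 -29.73   3.43] rot units(6deg) [-0.01 -0.   -2.56] q6 -0.12
74 0 
26 0 
[[   0.     -0.96   -0.28   82.71]
 [   1.      0.      0.     -0.16]
 [  -0.     -0.28    0.96 -178.84]
 [   0.      0.      0.      1.  ]]
```

View pics/w1.png

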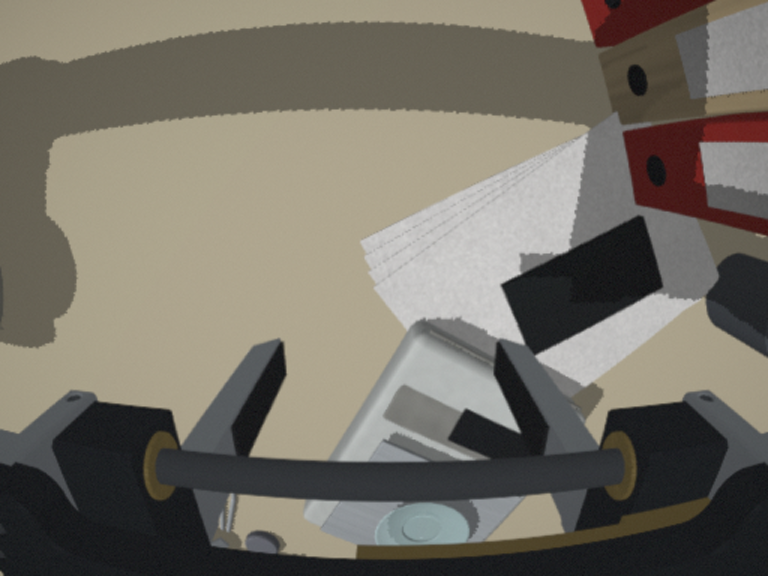

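The view is from the start pose: fingers, balance and papers. Every row needs both keys, so I'm resending.

drive_tool(
  hand=0.0,
  targets=[
    {"travel": [0,0,0],"rotation": [0,0,-0.85]},
    {"travel": [0,0,0],"rotation": [0,0,-0.85]},
    {"travel": [0,0,0],"rotation": [0,0,-0.86]},
    {"travel": [-0.7,-1,0],"rotation": [0,0,0]},
    {"travel": [-0.7,-1,0],"rotation": [0,0,0]},
    {"travel": [-0.7,-1,0],"rotation": [0,0,0]},
    {"travel": [-0.7,-1,0],"rotation": [0,0,0]},
    {"travel": [-0.7,-1,0],"rotation": [0,0,0]},
    {"travel": [-0.7,-1,0],"rotation": [0,0,0]},
    {"travel": [-0.7,-1,0],"rotation": [0,0,0]},
    {"travel": [-0.7,-1,0],"rotation": [0,0,0]},
    {"travel": [-0.7,-1,0],"rotation": [0,0,0]},
    {"travel": [-0.7,-1,0],"rotation": [0,0,0]},
    {"travel": [-0.7,-1,0],"rotation": [0,0,0]},
    {"travel": [-0.7,-1,0],"rotation": [0,0,0]},
    {"travel": [-0.7,-1,0],"rotation": [0,0,0]},
    {"travel": [-0.7,-1,0],"rotation": [0,0,0]},
    {"travel": [-0.7,-1,0],"rotation": [0,0,0]},
    {"travel": [-0.7,-1,0],"rotation": [0,0,0]},
    {"travel": [-0.7,-1,0],"rotation": [0,0,0]},
  ],
)

```text
clock: 2.15
position: [450.2, 128.5, 205.3]
ee_rot: [-0.0, 1.0, 0.0, -0.0]
force: [0.5, 0.3, -0.0]
opening: 0.502
finger_force: 0.0
```

drive_tool(
  targets=[
    {"travel": [0,-1,0],"rotation": [0,0,0]},
    {"travel": [0,-1,0],"rotation": [0,0,0]},
    {"travel": [0,-1,0],"rotation": [0,0,0]},
    {"travel": [0,-1,0],"rotation": [0,0,0]},
    {"travel": [0,-1,0],"rotation": [0,0,0]},
    {"travel": [0,-1,0],"rotation": [0,0,0]},
    {"travel": [0,-1,0],"rotation": [0,0,0]},
    {"travel": [0,-1,0],"rotation": [0,0,0]},
    {"travel": [0,-1,0],"rotation": [0,0,0]},
    {"travel": [0,-1,0],"rotation": [0,0,0]},
    {"travel": [0,-1,0],"rotation": [0,0,0]},
    {"travel": [0,-1,0],"rotation": [0,0,0]},
    {"travel": [0,-1,0],"rotation": [0,0,0]},
    {"travel": [0,-1,0],"rotation": [0,0,0]},
    {"travel": [0,0,0],"rotation": [0,0,0]},
  ],
)

```text
clock: 3.65
position: [450.0, -223.1, 205.0]
ee_rot: [0.001, 1.0, -0.001, -0.0]
force: [0.3, 0.6, -1.2]
opening: 0.498
finger_force: 0.0
```

Run:
```python
from h import *
go((455,-300),120,90)
s,im,d=cap('wrist'); p=cloud('wrist',s,d);np.savez('w1.npz',im=im,p=p)
save('w2',im,1.5)
x,y,H=p[...,0],p[...,1],p[...,2]
mid=lambda q:(np.percentile(q,2,0)+np.percentile(q,98,0))/2
near=(np.hypot(x-455,y+300)<60)
for a,b in((74,95),(26,36)):
    q=p[near&(H>a)&(H<b)];print(a,len(q),mid(q) if len(q) else '')
```

```text
t 3.6 P [ 450.  -223.1  205. ] yaw 89.8 F [ 0.3  0.6 -1.2] open 46.9 ff 0.0
  travel units(25mm) [-0.21 -3.07  3.41] rot units(6deg) [-0.01 -0.   -0.03] q6 -2.17
74 584 [ 451.04 -300.83   81.3 ]
26 510 [ 450.55 -300.47   31.07]
```

View pics/w2.png

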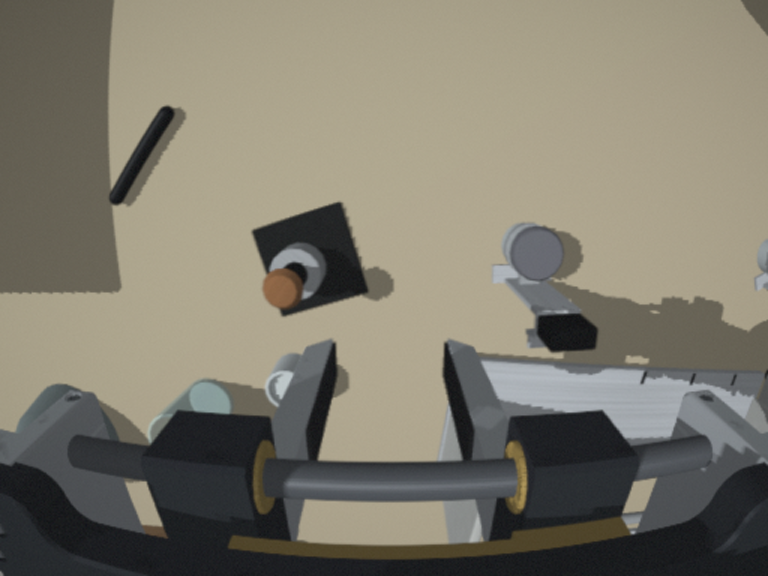

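The tool stands at (452,-300), knob at px (282,288) and foot at (298,268). Moving over it and down to the shoulder.

drive_tool(
  targets=[
    {"travel": [-0.08,-1,0],"rotation": [0,0,0]},
    {"travel": [0,-1,0],"rotation": [0,0,0]},
    {"travel": [0,-1,0],"rotation": [0,0,0]},
    {"travel": [0,-0.1,0],"rotation": [0,0,0]},
    {"travel": [0,0,1],"rotation": [0,0,0]},
    {"travel": [0,0,1],"rotation": [0,0,0]},
    {"travel": [0,0,1],"rotation": [0,0,0]},
    {"travel": [0,0,1],"rotation": [0,0,0]},
    {"travel": [0,0,1],"rotation": [0,0,0]},
    {"travel": [0,0,0.8],"rotation": [0,0,0]},
    {"travel": [0,0,0.6],"rotation": [0,0,0]},
    {"travel": [0,0,0.35],"rotation": [0,0,0]},
    {"travel": [0,0,0],"rotation": [0,0,0]},
  ],
)

```text
clock: 5.0
position: [451.3, -296.0, 35.8]
ee_rot: [-0.0, 1.0, 0.001, -0.001]
force: [0.3, 0.4, -0.7]
opening: 0.499
finger_force: 0.0
```

Run:
```python
from h import *
go((452,-300.5),35,90)
z=np.load('w1.npz');p=z['p'];x,y,H=p[...,0],p[...,1],p[...,2]
m=(H>46)&(H<54)&(x>400)&(x<456)&(y>-150)&(y<-50)
q=p[m][:,:2].astype(np.float32);print('lidR',len(q),cv2.minEnclosingCircle(q),np.median(p[m][:,2]))
m=(H>126)&(H<140)&(x>440)&(x<520)&(y>-150)&(y<-50);q=p[m][:,:2].astype(np.float32);print('gripR',len(q),cv2.minAreaRect(q))
m=(H>2)&(H<7)&(x>380)&(x<520)&(y>-370)&(y<-240)&(z['im'].max(-1)<60);q=p[m][:,:2].astype(np.float32);print('mat',len(q),cv2.minAreaRect(q))
```

```text
t 5.0 P [ 451.3 -296.    35.8] yaw 90.1 F [ 0.3  0.4 -0.7] open 46.9 ff 0.0
  travel units(25mm) [-0.03 -0.18  0.03] rot units(6deg) [ 0.02 -0.02  0.01] q6 -2.28
lidR 948 ((431.693115234375, -105.22824096679688), 22.497657775878906) 49.50759608957338
gripR 531 ((471.5903015136719, -103.88525390625), (16.767494201660156, 34.405574798583984), 3.740079164505005)
mat 2347 ((447.0260314941406, -293.5365295410156), (82.84876251220703, 82.11259460449219), 15.794809341430664)
```

drive_tool(
  targets=[
    {"travel": [-0.03,-0.18,0],"rotation": [0,0,0]},
    {"travel": [0,0,0],"rotation": [0,0,0]},
  ],
)

```text
clock: 5.2
position: [453.7, -303.3, 37.7]
ee_rot: [-0.0, 1.0, -0.001, 0.001]
force: [0.0, -0.1, 0.1]
opening: 0.506
finger_force: 0.0
```

drive_tool(
  hand=-1,
  newtons=35,
  targets=[
    {"travel": [0,0,0],"rotation": [0,0,0]},
    {"travel": [0,0,0],"rotation": [0,0,0]},
    {"travel": [0,0,0],"rotation": [0,0,0]},
    {"travel": [0,0,0],"rotation": [0,0,0]},
    {"travel": [0,0,0],"rotation": [0,0,0]},
    {"travel": [0,0,0],"rotation": [0,0,0]},
  ],
)

```text
clock: 5.8
position: [452.9, -302.3, 37.1]
ee_rot: [-0.0, 1.0, -0.0, 0.0]
force: [-0.4, 0.7, 4.9]
opening: 0.299
finger_force: 35.0
```

drive_tool(
  targets=[
    {"travel": [0,0,-0.5],"rotation": [0,0,0]},
    {"travel": [0,0,-1],"rotation": [0,0,0]},
    {"travel": [0,0,-1],"rotation": [0,0,0]},
    {"travel": [0,0,-1],"rotation": [0,0,0]},
    {"travel": [0,0,-1],"rotation": [0,0,0]},
    {"travel": [0,0,-1],"rotation": [0,0,0]},
    {"travel": [0,0,-1],"rotation": [0,0,0]},
    {"travel": [0,0,-0.1],"rotation": [0,0,0]},
    {"travel": [0.4,1,0],"rotation": [0,0,0]},
    {"travel": [0.4,1,0],"rotation": [0,0,0]},
    {"travel": [0,1,0],"rotation": [0,0,0]},
    {"travel": [0,1,0],"rotation": [0,0,0]},
    {"travel": [0,0.5,0],"rotation": [0,0,0]},
    {"travel": [0,0,0],"rotation": [0,0,0]},
  ],
)

```text
clock: 7.2
position: [431.9, -188.5, 201.0]
ee_rot: [-0.001, 1.0, 0.0, -0.001]
force: [0.3, 0.4, -1.8]
opening: 0.302
finger_force: 35.0
```

```bash
cat >> h.py <<'E'
def carrier(p,c):
    x,y,H=p[...,0],p[...,1],p[...,2]; n=np.hypot(x-c[0],y-c[1])<75
    m=n&(H>126)&(H<140); G=cv2.minAreaRect(p[m][:,:2].astype(np.float32)); g=np.array(G[0]); print('grip',m.sum(),G)
    m=n&(H>42)&(H<55)&(np.hypot(x-g[0],y-g[1])<65)
    q=p[m]; hz=np.median(q[:,2]); q=q[abs(q[:,2]-hz)<2.5][:,:2]
    from scipy.optimize import least_squares
    f=cv2.convexHull(q.astype(np.float32))[:,0]; far=f[np.hypot(*(f-g).T)>42]
    r=least_squares(lambda c:np.hypot(*(far-c).T)-22,g+(q.mean(0)-g),loss='soft_l1').x
    print('lid',len(q),r,'z',hz,'lidmean',q.mean(0),'yaw',np.degrees(np.arctan2(*(g-r)[::-1])),'dist',np.hypot(*(g-r)))
E
python3 - <<'E'
from h import *
go((432,-105),130,92)
s,im,d=cap('wrist'); p=cloud('wrist',s,d);np.savez('w3.npz',im=im,p=p); save('w3',im)
carrier(p,(432,-105))
carrier(p,(436,212))
E
```

```text
t 7.2 P [ 431.9 -188.5  201. ] yaw 90.1 F [ 0.3  0.4 -1.8] open 28.4 ff 35.0
  travel units(25mm) [-0.01  3.34  2.84] rot units(6deg) [ 0.01 -0.01 -0.31] q6 -2.13
grip 562 ((471.79083251953125, -103.91526794433594), (16.645984649658203, 33.854087829589844), 1.9764443635940552)
lid 1058 [ 432.2  -105.56] z 49.48595470010059 lidmean [ 432.9  -106.03] yaw 2.3752052017338254 dist 39.624698546191645
grip 0 ((0.0, 0.0), (0.0, 0.0), 0.0)
  return _methods._mean(a, axis=axis, dtype=dtype,
  ret = ret.dtype.type(ret / rcount)
Traceback (most recent call last):
  File "h.py", line 35, in carrier
    f=cv2.convexHull(q.astype(np.float32))[:,0]; far=f[np.hypot(*(f-g).T)>42]
      ~~~~~~~~~~~~~~~~~~~~~~~~~~~~~~~~~~~~^^^^^
TypeError: 'NoneType' object is not subscriptable
```

View pics/w3.png

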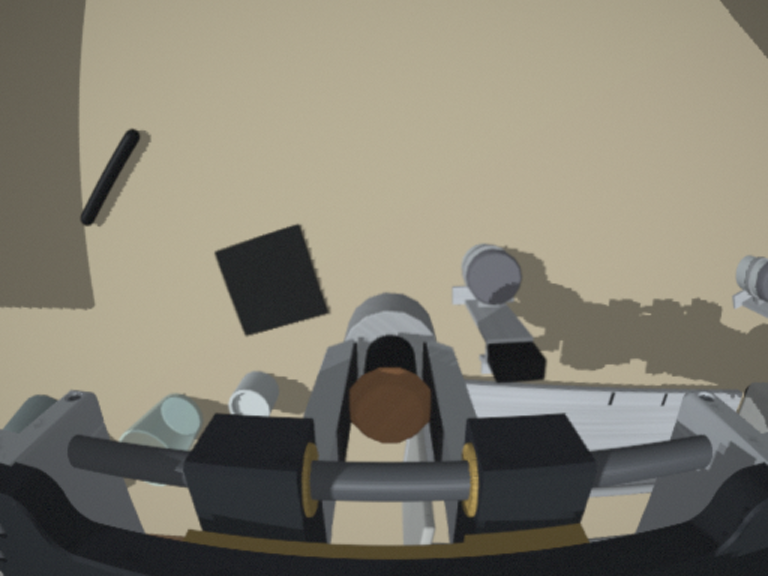

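The tool is held upright, with the knob at (390,405) and the foot below it. The mat (272,280) and the near carrier's lid (492,275) are clear. Checking the tool's position in the hand.

Run:
```python
from h import *
z=np.load('w3.npz');im=z['im'].astype(int);p=z['p'];x,y,H=p[...,0],p[...,1],p[...,2]
P=np.array([431.9,-188.5,201.0])
mid=lambda q:(np.percentile(q,2,0)+np.percentile(q,98,0))/2
knob=(im[...,0]-im[...,2]>30)&(np.hypot(x-P[0],y-P[1])<40)&(H>150)
q=p[knob];q=q[q[:,2]>np.percentile(q[:,2],95)-4];print('knob',len(q),mid(q)-P,np.ptp(q,0))
f=(np.hypot(x-P[0],y-P[1])<32)&(H<202)&(H>160);q=p[f];print('foot',len(q),mid(q)-P,np.percentile(q,[2,98],axis=0)-P)
q2=q[q[:,2]>P[2]-6];print('shoulder',len(q2),np.percentile(q2,[2,98],axis=0)-P)
q3=q[q[:,0]<P[0]-17];print('front face z range',np.percentile(q3[:,2],[1,50,99])-P[2], [q3[(q3[:,2]<np.percentile(q3[:,2],20))].mean(0)-P, q3[(q3[:,2]>np.percentile(q3[:,2],80))].mean(0)-P])
m=(H>1)&(H<8)&(x>380)&(x<520)&(y>-370)&(y<-240)&(im.max(-1)<60);print('mat',cv2.minAreaRect(p[m][:,:2].astype(np.float32)))
```

```text
knob 2341 [-19.47   0.16 124.32] [ 3.49 70.51  5.43]
foot 1800 [ -8.     0.27 -15.68] [[-22.05 -17.86 -30.86]
 [  6.04  18.39  -0.49]]
shoulder 1220 [[-21.49 -16.68  -5.43]
 [  7.33  16.93   0.01]]
front face z range [-31.71 -10.62  -2.42] [array([-20.47,   0.87, -27.46]), array([-19.08,   0.77,  -3.11])]
mat ((447.2591247558594, -294.59912109375), (82.73626708984375, 82.55171966552734), 16.119098663330078)
```

drive_tool(
  targets=[
    {"travel": [0,1,0],"rotation": [0,0,0]},
    {"travel": [0,1,0],"rotation": [0,0,0]},
    {"travel": [0,1,0],"rotation": [0,0,0]},
    {"travel": [0,0.32,0],"rotation": [0,0,-0.35]},
    {"travel": [0,0,1],"rotation": [0,0,0]},
    {"travel": [0,0,1],"rotation": [0,0,0]},
    {"travel": [0,0,1],"rotation": [0,0,0]},
    {"travel": [0,0,1],"rotation": [0,0,0]},
    {"travel": [0,0,0.4],"rotation": [0,0,0]},
    {"travel": [0,0,0],"rotation": [0,0,0]},
    {"travel": [0,0,0],"rotation": [0,0,0]},
  ],
)

```text
clock: 8.35
position: [433.5, -107.8, 92.3]
ee_rot: [-0.019, 1.0, -0.0, 0.001]
force: [-0.4, -0.2, -0.7]
opening: 0.306
finger_force: 35.0
```

Run:
```python
from h import *
go((432,-105.5),75,92)
s,im,d=cap('wrist'); p=cloud('wrist',s,d); save('w4',im)
```

```text
t 8.3 P [ 433.5 -107.8   92.3] yaw 92.1 F [-0.4 -0.2 -0.7] open 28.8 ff 35.0
  travel units(25mm) [0.06 0.1  0.69] rot units(6deg) [-0.01  0.01  0.02] q6 -2.01
```

View pics/w4.png

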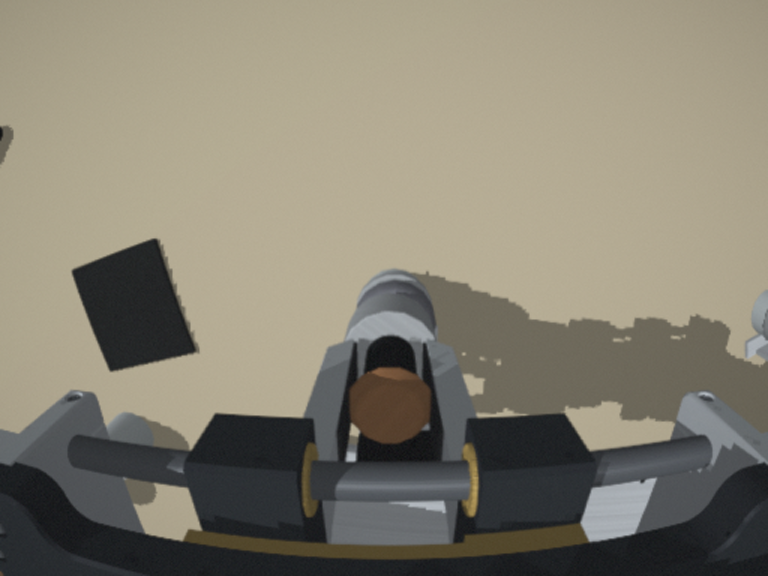

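The foot is just above the lid, and the lid's centre is about 2 mm to the right (+y). Correcting and pressing.

drive_tool(
  targets=[
    {"travel": [0.06,0.09,0],"rotation": [0,0,0]},
    {"travel": [0,0,0.2],"rotation": [0,0,0]},
    {"travel": [0,0,0.2],"rotation": [0,0,0]},
    {"travel": [0,0,0.08],"rotation": [0,0,0]},
    {"travel": [0,0,0.08],"rotation": [0,0,0]},
    {"travel": [0,0,0.08],"rotation": [0,0,0]},
    {"travel": [0,0,0],"rotation": [0,0,0]},
  ],
)

```text
clock: 9.1
position: [432.0, -104.8, 77.7]
ee_rot: [-0.018, 1.0, -0.0, 0.001]
force: [-3.2, 2.2, 16.3]
opening: 0.308
finger_force: 35.0
```

drive_tool(
  targets=[
    {"travel": [0,0,0.04],"rotation": [0,0,0]},
    {"travel": [0,0,0.04],"rotation": [0,0,0]},
    {"travel": [0,0,0],"rotation": [0,0,0]},
  ],
)

```text
clock: 9.4
position: [432.8, -104.9, 77.5]
ee_rot: [-0.018, 1.0, -0.001, 0.002]
force: [-6.2, 3.4, 29.4]
opening: 0.308
finger_force: 35.0
```

drive_tool(
  targets=[
    {"travel": [0,0,-0.4],"rotation": [0,0,0]},
    {"travel": [0,0,-1],"rotation": [0,0,0]},
    {"travel": [0,0,-1],"rotation": [0,0,0]},
    {"travel": [0,0,-1],"rotation": [0,0,0]},
    {"travel": [0,0,-1],"rotation": [0,0,0]},
    {"travel": [0,0,-0.7],"rotation": [0,0,0]},
    {"travel": [0,1,0],"rotation": [0,0,0]},
    {"travel": [0,1,0],"rotation": [0,0,0]},
    {"travel": [0,1,0],"rotation": [0,0,0]},
    {"travel": [0,1,0],"rotation": [0,0,0]},
    {"travel": [0,1,0],"rotation": [0,0,0]},
    {"travel": [0,1,0],"rotation": [0,0,0]},
    {"travel": [0,0,0],"rotation": [0,0,0]},
  ],
)

```text
clock: 10.7
position: [424.6, 47.6, 200.7]
ee_rot: [-0.02, 1.0, 0.001, -0.001]
force: [-0.3, -1.1, -1.7]
opening: 0.306
finger_force: 35.0
```

Run:
```python
from h import *
s,im,d=cap('wrist'); p=cloud('wrist',s,d);np.savez('w5.npz',im=im,p=p,P=s['position'])
carrier(p,(432,-105))
carrier(p,(436,212))
go((436,212),92,90)
x,y,H=p[...,0],p[...,1],p[...,2];P=s['position']
f=(np.hypot(x-P[0],y-P[1])<32)&(H<P[2]+1)&(H>P[2]-40);q=p[f];print('foot',np.percentile(q,[2,98],axis=0)-P)
```

```text
grip 459 ((471.75067138671875, -102.6002426147461), (16.831951141357422, 34.01029586791992), 1.9979161024093628)
lid 826 [ 432.68 -104.59] z 44.365490391667834 lidmean [ 432.46 -103.87] yaw 2.9118796954541777 dist 39.120282142759365
grip 418 ((468.85015869140625, 228.53517150878906), (16.98964500427246, 33.729331970214844), 23.2143497467041)
lid 834 [432.16 213.82] z 49.39247548214337 lidmean [433.14 213.26] yaw 21.850789633513006 dist 39.53495903302745
t 10.8 P [424.9  46.  200.7] yaw 92.3 F [ 0.1 -0.4 -2.3] open 28.4 ff 35.0
  travel units(25mm) [-0.71  6.62  4.35] rot units(6deg) [-0.   -0.01  0.38] q6 -1.67
foot [[-22.69 -18.38 -30.71]
 [  6.16  18.32  -0.61]]
```

The first lid is home (z 44.4). Next is the second at (432,213.3), yaw 22.5°.

drive_tool(
  targets=[
    {"travel": [-0.08,1,0],"rotation": [0,0,0]},
    {"travel": [-0.08,1,0],"rotation": [0,0,0]},
    {"travel": [-0.08,1,0],"rotation": [0,0,0]},
    {"travel": [-0.08,1,0],"rotation": [0,0,0]},
    {"travel": [-0.08,1,0],"rotation": [0,0,0]},
    {"travel": [-0.08,1,0],"rotation": [0,0,0]},
    {"travel": [-0.07,0.67,0],"rotation": [0,0,0]},
    {"travel": [0,0,0],"rotation": [0,0,-0.85]},
    {"travel": [0,0,0],"rotation": [0,0,-0.85]},
    {"travel": [0,0,0],"rotation": [0,0,-0.85]},
    {"travel": [0,0,0],"rotation": [0,0,-0.82]},
    {"travel": [0,0,1],"rotation": [0,0,0]},
    {"travel": [0,0,1],"rotation": [0,0,0]},
    {"travel": [0,0,1],"rotation": [0,0,0]},
    {"travel": [0,0,1],"rotation": [0,0,0]},
    {"travel": [0,0,0.35],"rotation": [0,0,0]},
    {"travel": [0,0,0],"rotation": [0,0,0]},
  ],
)

```text
clock: 12.45
position: [432.4, 211.3, 91.3]
ee_rot: [-0.193, 0.981, -0.0, -0.002]
force: [0.5, 0.1, -1.6]
opening: 0.302
finger_force: 35.0
```

Run:
```python
from h import *
go((432,213.3),77,112.5)
s,im,d=cap('wrist'); save('w6',im[120:384,130:420],2.4)
```

```text
t 12.4 P [432.4 211.3  91.3] yaw 112.3 F [ 0.5  0.1 -1.6] open 28.4 ff 35.0
  travel units(25mm) [-0.02  0.08  0.57] rot units(6deg) [-0.   -0.03 -0.03] q6 -1.65
```

View pics/w6.png

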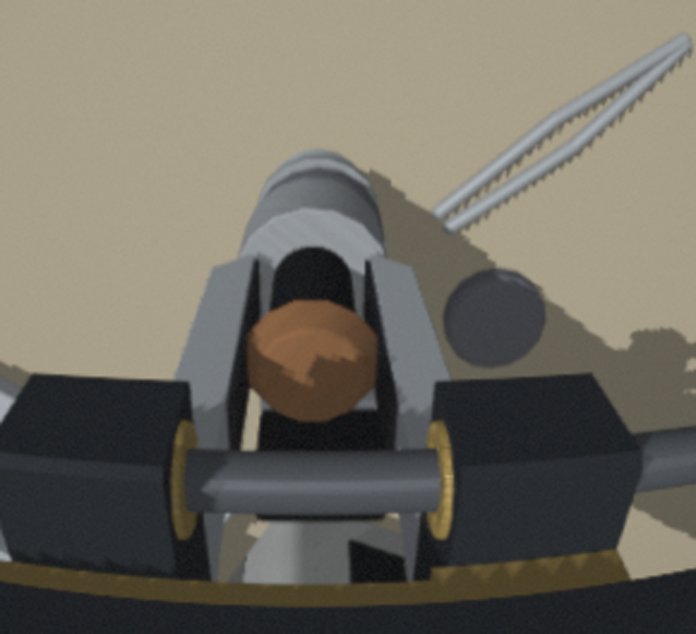

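The lid lies squarely under the foot, about 2 mm to the right. Pressing the same way.

drive_tool(
  targets=[
    {"travel": [-0.02,0.08,0],"rotation": [0,0,0]},
    {"travel": [0,0,0.2],"rotation": [0,0,0]},
    {"travel": [0,0,0.16],"rotation": [0,0,0]},
    {"travel": [0,0,0.08],"rotation": [0,0,0]},
    {"travel": [0,0,0.08],"rotation": [0,0,0]},
    {"travel": [0,0,0.08],"rotation": [0,0,0]},
    {"travel": [0,0,0.06],"rotation": [0,0,0]},
    {"travel": [0,0,0.04],"rotation": [0,0,0]},
    {"travel": [0,0,0],"rotation": [0,0,0]},
  ],
)

```text
clock: 13.4
position: [434.0, 215.0, 77.7]
ee_rot: [-0.194, 0.981, 0.0, 0.002]
force: [-3.4, -0.5, 17.6]
opening: 0.301
finger_force: 35.0
```

drive_tool(
  targets=[
    {"travel": [0,0,0.06],"rotation": [0,0,0]},
    {"travel": [0,0,0],"rotation": [0,0,0]},
    {"travel": [0,0,-0.4],"rotation": [0,0,0]},
    {"travel": [0,0,-1],"rotation": [0,0,0]},
    {"travel": [0,0,-1],"rotation": [0,0,0]},
    {"travel": [0,0,-1],"rotation": [0,0,0]},
    {"travel": [0,0,-1],"rotation": [0,0,0]},
    {"travel": [0,0,-0.7],"rotation": [0,0,0]},
    {"travel": [0,0,0],"rotation": [0,0,0.9]},
    {"travel": [0,0,0],"rotation": [0,0,0.9]},
    {"travel": [0,0,0],"rotation": [0,0,0.95]},
    {"travel": [0,0,0],"rotation": [0,0,0.97]},
    {"travel": [0,-1,0],"rotation": [0,0,0]},
    {"travel": [0,-1,0],"rotation": [0,0,0]},
    {"travel": [0,-1,0],"rotation": [0,0,0]},
    {"travel": [0,-1,0],"rotation": [0,0,0]},
    {"travel": [0,0,0],"rotation": [0,0,0]},
  ],
)

```text
clock: 15.1
position: [432.3, 112.0, 200.4]
ee_rot: [0.001, 1.0, -0.001, -0.001]
force: [0.4, -0.0, -2.1]
opening: 0.304
finger_force: 35.0
```

Run:
```python
from h import *
s,im,d=cap('wrist'); p=cloud('wrist',s,d);np.savez('w7.npz',im=im,p=p,P=s['position'])
carrier(p,(432,-105))
carrier(p,(432,213))
go((447.3,-294.5),200,90)
```

```text
grip 343 ((472.0203552246094, -102.89737701416016), (16.16083526611328, 34.74171829223633), 3.012708902359009)
lid 680 [ 432.82 -104.81] z 44.35096117337582 lidmean [ 432.7  -103.41] yaw 2.78679600161352 dist 39.24542796051453
grip 537 ((468.4619445800781, 228.92552185058594), (16.655315399169922, 34.5570182800293), 22.241262435913086)
lid 968 [432.53 214.06] z 44.5944335414776 lidmean [432.96 213.67] yaw 22.476544434650492 dist 38.885055661534416
t 15.2 P [432.5 113.5 200.5] yaw 89.9 F [ 0.   0.  -1.4] open 28.5 ff 35.0
  travel units(25mm) [ -0.63 -16.32   0.02] rot units(6deg) [ 0.   -0.01 -0.02] q6 -1.47
```

Both lids are home. Returning the tool.

drive_tool(
  targets=[
    {"travel": [-0.2,-1,0],"rotation": [0,0,0]},
    {"travel": [-0.2,-1,0],"rotation": [0,0,0]},
    {"travel": [-0.2,-1,0],"rotation": [0,0,0]},
    {"travel": [0,-1,0],"rotation": [0,0,0]},
    {"travel": [0,-1,0],"rotation": [0,0,0]},
    {"travel": [0,-1,0],"rotation": [0,0,0]},
    {"travel": [0,-1,0],"rotation": [0,0,0]},
    {"travel": [0,-1,0],"rotation": [0,0,0]},
    {"travel": [0,-1,0],"rotation": [0,0,0]},
    {"travel": [0,-1,0],"rotation": [0,0,0]},
    {"travel": [0,-1,0],"rotation": [0,0,0]},
    {"travel": [0,-1,0],"rotation": [0,0,0]},
    {"travel": [0,-1,0],"rotation": [0,0,0]},
    {"travel": [0,-1,0],"rotation": [0,0,0]},
    {"travel": [0,-1,0],"rotation": [0,0,0]},
    {"travel": [0,-1,0],"rotation": [0,0,0]},
    {"travel": [0,-0.33,0],"rotation": [0,0,0]},
    {"travel": [0,0,0],"rotation": [0,0,0]},
    {"travel": [0,0,0],"rotation": [0,0,0]},
  ],
)

```text
clock: 17.05
position: [448.0, -292.4, 200.6]
ee_rot: [-0.0, 1.0, 0.001, -0.0]
force: [-0.1, -0.4, -2.4]
opening: 0.306
finger_force: 35.0
```

drive_tool(
  targets=[
    {"travel": [0,0,1],"rotation": [0,0,0]},
    {"travel": [0,0,1],"rotation": [0,0,0]},
    {"travel": [0,0,1],"rotation": [0,0,0]},
    {"travel": [0,0,1],"rotation": [0,0,0]},
    {"travel": [0,0,1],"rotation": [0,0,0]},
    {"travel": [0,0,1],"rotation": [0,0,0]},
    {"travel": [0,0,0.2],"rotation": [0,0,0]},
    {"travel": [0,0,0.1],"rotation": [0,0,0]},
    {"travel": [0,0,0],"rotation": [0,0,0]},
  ],
)

```text
clock: 17.95
position: [448.7, -293.8, 44.3]
ee_rot: [-0.0, 1.0, -0.0, 0.001]
force: [0.4, -0.2, -1.4]
opening: 0.303
finger_force: 35.0
```

drive_tool(
  targets=[
    {"travel": [0,0,0.1],"rotation": [0,0,0]},
    {"travel": [0,0,0.08],"rotation": [0,0,0]},
    {"travel": [0,0,0.06],"rotation": [0,0,0]},
    {"travel": [0,0,0.04],"rotation": [0,0,0]},
    {"travel": [0,0,0],"rotation": [0,0,0]},
  ],
)

```text
clock: 18.45
position: [448.0, -294.0, 37.2]
ee_rot: [-0.0, 1.0, -0.0, 0.0]
force: [-1.8, 0.2, 3.4]
opening: 0.299
finger_force: 35.0
```

drive_tool(
  hand=0.0,
  targets=[
    {"travel": [0,0,0],"rotation": [0,0,0]},
    {"travel": [0,0,0],"rotation": [0,0,0]},
    {"travel": [0,0,0],"rotation": [0,0,0]},
    {"travel": [0,0,0],"rotation": [0,0,0]},
    {"travel": [0,0,-0.5],"rotation": [0,0,0]},
    {"travel": [0,0,-1],"rotation": [0,0,0]},
    {"travel": [0,0,-1],"rotation": [0,0,0]},
    {"travel": [0,0,-1],"rotation": [0,0,0]},
    {"travel": [0,0,-1],"rotation": [0,0,0]},
    {"travel": [0,0,-1],"rotation": [0,0,0]},
    {"travel": [0,0,-1],"rotation": [0,0,0]},
    {"travel": [0,0,-1],"rotation": [0,0,0]},
    {"travel": [0,0,-1],"rotation": [0,0,0]},
  ],
)

```text
clock: 19.75
position: [447.8, -293.7, 251.0]
ee_rot: [-0.0, 1.0, -0.0, 0.0]
force: [0.2, -1.1, -0.1]
opening: 0.503
finger_force: 0.0
```

drive_tool(
  targets=[
    {"travel": [0,0,0],"rotation": [0,0,1]},
    {"travel": [0,0,0],"rotation": [0,0,1]},
    {"travel": [0,0,0],"rotation": [0,0,1]},
    {"travel": [0,0,0],"rotation": [0,0,1]},
    {"travel": [0,0,0],"rotation": [0,0,1]},
    {"travel": [0,0,0],"rotation": [0,0,1]},
    {"travel": [0,0,0],"rotation": [0,0,1]},
    {"travel": [0,0,0],"rotation": [0,0,1]},
    {"travel": [0,0,0],"rotation": [0,0,1]},
    {"travel": [0,0,0],"rotation": [0,0,1]},
    {"travel": [0,0,0],"rotation": [0,0,1]},
    {"travel": [0,0,0],"rotation": [0,0,1]},
    {"travel": [0,0,0],"rotation": [0,0,1]},
    {"travel": [0,0,0],"rotation": [0,0,1]},
    {"travel": [0,0,0],"rotation": [0,0,0.6]},
    {"travel": [0,0,0],"rotation": [0,0,0]},
  ],
)

```text
clock: 21.35
position: [447.9, -293.8, 249.8]
ee_rot: [0.692, 0.722, 0.0, 0.0]
force: [-0.2, -0.9, -0.2]
opening: 0.503
finger_force: 0.0
```

drive_tool(
  targets=[
    {"travel": [1,0.4,0],"rotation": [0,0,0]},
    {"travel": [1,0.4,0],"rotation": [0,0,0]},
    {"travel": [1,0.4,0],"rotation": [0,0,0]},
    {"travel": [1,0.4,0],"rotation": [0,0,0]},
    {"travel": [1,0.4,0],"rotation": [0,0,0]},
    {"travel": [1,0.4,0],"rotation": [0,0,0]},
    {"travel": [1,0.4,0],"rotation": [0,0,0]},
    {"travel": [1,0.4,0],"rotation": [0,0,0]},
    {"travel": [1,0,0],"rotation": [0,0,0]},
    {"travel": [1,0,0],"rotation": [0,0,0]},
    {"travel": [0,0,0],"rotation": [0,0,0]},
  ],
)

```text
clock: 22.45
position: [516.9, -38.1, 249.6]
ee_rot: [0.69, 0.723, 0.001, -0.0]
force: [-0.2, 0.1, 0.3]
opening: 0.501
finger_force: 0.0
```

Run:
```python
from h import *
go((471.9,-103.3),200,2.5)
s,im,d=cap('wrist'); p=cloud('wrist',s,d);np.savez('w8.npz',im=im,p=p,P=s['position']); save('w8',im)
carrier(p,(432,-105))
x,y,H=p[...,0],p[...,1],p[...,2]
m=(x>500)&(x<760)&(H>140)&(H<160)
r=p[m&(H>148)&(abs(x-635-0.104*(y-27))<12)]
if len(r)>10:
    c=np.polyfit(r[:,1],r[:,0],1);print('rail fit',len(r),c,np.degrees(np.arctan(c[0])),'x at y27',np.polyval(c,27),r.min(0),r.max(0),np.median(r[:,2]))
for k in(1,-1):
    q=p[(H>165)&(H<182)&(x>500)&(x<760)&(k*y>100)];print('plate',k,len(q),q.min(0) if len(q) else'',q.max(0) if len(q) else '')
```

```text
t 22.4 P [516.9 -38.1 249.6] yaw 2.7 F [-0.2  0.1  0.3] open 47.1 ff 0.0
  travel units(25mm) [-2.52 -1.92  1.98] rot units(6deg) [ 0.   -0.01  0.03] q6 -0.26
grip 31 ((480.140869140625, -102.9167251586914), (31.588830947875977, 2.9197306632995605), 88.95431518554688)
lid 641 [ 435.18 -104.61] z 44.34982234512921 lidmean [ 434.7  -103.62] yaw 2.1532495255344326 dist 44.989696688163946
rail fit 2699 [  0.1  628.04] 5.946953022350256 x at y27 630.848078410064 [ 611.56 -126.57  148.02] [652.1  176.02 156.7 ] 153.54146244216423
plate 1 0  
plate -1 0
```

View pics/w8.png

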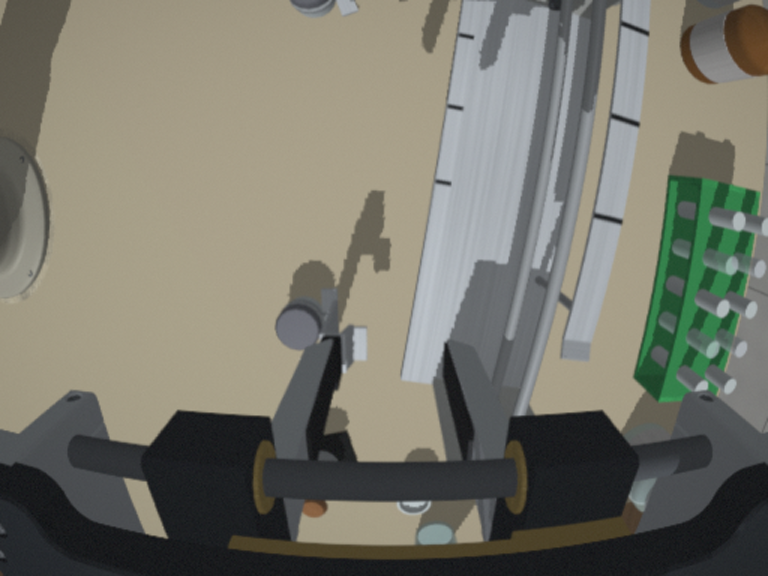

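The view shows the rail (curved in the fisheye), the strip with its mark lines at (608,218), (625,120) and (635,28), the strip's end at (575,355), and the near carrier at the left finger. I'm fitting the rail and strip more closely.

Run:
```python
from h import *
from scipy.optimize import least_squares
z=np.load('w8.npz');p=z['p'];x,y,H=p[...,0],p[...,1],p[...,2]
th=np.radians(5.95)
for (u,v) in((608,218),(625,120),(635,28)):
    u=round(u/1.5);v=round(v/1.5);print('mark',np.nanmedian(p[v-1:v+2,u-2:u+3].reshape(-1,3),0))
ax=lambda o:(( x-o[0])*np.cos(th)-(y-o[1])*np.sin(th),(x-o[0])*np.sin(th)+(y-o[1])*np.cos(th))
o=(634,27);X,Y=ax(o)
m=(H>143)&(H<160)&(abs(X)<10)&(abs(Y)<150);q=np.c_[X[m],H[m]]
r=least_squares(lambda c:np.hypot(q[:,0]-c[0],q[:,1]-c[1])-5,[0,150],loss='soft_l1').x;print('rail circle X,z rel',r,len(q))
for a in(-140,-50,50,140):
    k=m&(abs(Y-a)<40);qq=np.c_[X[k],H[k]]
    if len(qq)>20: print(a,len(qq),least_squares(lambda c:np.hypot(qq[:,0]-c[0],qq[:,1]-c[1])-5,[0,150],loss='soft_l1').x)
m=(H>142)&(H<152)&(X>12)&(X<50)&(abs(Y)<120);q=np.c_[X[m],Y[m],H[m]];print('strip X pct',np.percentile(q[:,0],[2,98]),'Ymin',q[:,1].min(),np.median(q[:,2]))
```

```text
mark [661.73  23.91 148.73]
mark [670.14  92.92 148.28]
mark [676.62 161.72 148.57]
rail circle X,z rel [ -1.64 149.56] 2698
-140 386 [ -1.63 149.32]
-50 749 [ -1.61 149.54]
50 775 [ -1.62 149.65]
140 412 [ -1.77 149.61]
strip X pct [17.07 39.9 ] Ymin -104.16804471377854 147.51986477433428
```

drive_tool(
  targets=[
    {"travel": [-0.84,-0.64,0],"rotation": [0,0,0]},
    {"travel": [-0.84,-0.64,0],"rotation": [0,0,0]},
    {"travel": [-0.84,-0.64,0],"rotation": [0,0,0]},
    {"travel": [0,0,1],"rotation": [0,0,0]},
    {"travel": [0,0,1],"rotation": [0,0,0]},
    {"travel": [0,0,1],"rotation": [0,0,0]},
    {"travel": [0,0,1],"rotation": [0,0,0]},
    {"travel": [0,0,0],"rotation": [0,0,0]},
    {"travel": [0,0,0],"rotation": [0,0,0]},
  ],
)

```text
clock: 23.4
position: [472.1, -106.6, 149.4]
ee_rot: [0.692, 0.722, -0.0, 0.0]
force: [-0.3, 0.2, 0.8]
opening: 0.497
finger_force: 0.0
```

Run:
```python
from h import *
go((471.9,-103.2),103.5,2.5)
s,im,d=cap('wrist'); p=cloud('wrist',s,d); save('w9',im[100:,60:460],1.9)
```

```text
t 23.4 P [ 472.1 -106.6  149.4] yaw 2.4 F [-0.3  0.2  0.8] open 46.7 ff 0.0
  travel units(25mm) [ 0.14 -0.    1.84] rot units(6deg) [-0.    0.   -0.02] q6 -0.41
```

View pics/w9.png

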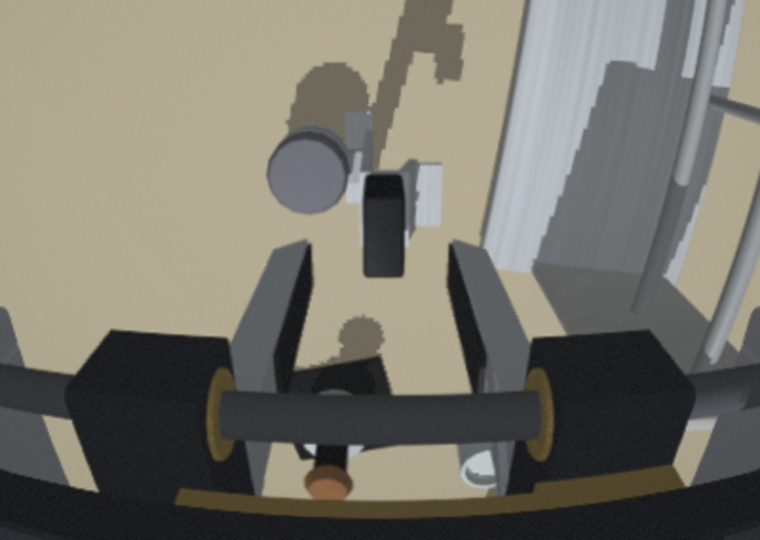

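The block sits mid-way between the fingers, and the tool stands upright on its mat in the background. Descending and gripping.

drive_tool(
  targets=[
    {"travel": [0.12,0,0.9],"rotation": [0,0,0]},
    {"travel": [0,0,0.6],"rotation": [0,0,0]},
    {"travel": [0,0,0.34],"rotation": [0,0,0]},
    {"travel": [0,0,0],"rotation": [0,0,0]},
  ],
)

```text
clock: 23.85
position: [472.0, -102.8, 103.1]
ee_rot: [0.692, 0.722, 0.0, 0.0]
force: [0.1, 0.2, 1.2]
opening: 0.503
finger_force: 0.0
```

drive_tool(
  hand=-1,
  newtons=30,
  targets=[
    {"travel": [0,0,0],"rotation": [0,0,0]},
    {"travel": [0,0,0],"rotation": [0,0,0]},
    {"travel": [0,0,0],"rotation": [0,0,0]},
    {"travel": [0,0,0],"rotation": [0,0,0]},
    {"travel": [0,0,0],"rotation": [0,0,0]},
    {"travel": [0,0,0],"rotation": [0,0,0]},
  ],
)

```text
clock: 24.45
position: [472.2, -102.7, 103.2]
ee_rot: [0.692, 0.722, 0.0, 0.0]
force: [-0.2, -0.4, 1.9]
opening: 0.165
finger_force: 30.0
```

drive_tool(
  targets=[
    {"travel": [0,0,-0.5],"rotation": [0,0,0]},
    {"travel": [0,0,-1],"rotation": [0,0,0]},
    {"travel": [0,0,-1],"rotation": [0,0,0]},
    {"travel": [0,0,-1],"rotation": [0,0,0]},
    {"travel": [0,0,-1],"rotation": [0,0,0]},
    {"travel": [0,0,0],"rotation": [0,0,0.7]},
    {"travel": [0,0,0],"rotation": [0,0,0.71]},
    {"travel": [0,0,0],"rotation": [0,0,0]},
  ],
)

```text
clock: 25.25
position: [471.4, -102.5, 215.2]
ee_rot: [0.743, 0.669, -0.0, -0.0]
force: [0.3, -0.8, -2.6]
opening: 0.171
finger_force: 30.0
```

Run:
```python
from h import *
go((616.8,-117.1),212,-5.95)
```

```text
t 25.2 P [ 471.4 -102.5  215.2] yaw -6.0 F [ 0.3 -0.8 -2.6] open 16.1 ff 30.0
  travel units(25mm) [0.03 5.84 0.12] rot units(6deg) [-0.01 -0.   -0.01] q6 -0.25
```

drive_tool(
  targets=[
    {"travel": [0,1,0],"rotation": [0,0,0]},
    {"travel": [0,1,0],"rotation": [0,0,0]},
    {"travel": [0,1,0],"rotation": [0,0,0]},
    {"travel": [0,1,0],"rotation": [0,0,0]},
    {"travel": [0,1,0],"rotation": [0,0,0]},
    {"travel": [0,0.84,0],"rotation": [0,0,0]},
    {"travel": [0,0,0.8],"rotation": [0,0,0]},
    {"travel": [0,0,0],"rotation": [0,0,0]},
    {"travel": [0,0,0],"rotation": [0,0,0]},
  ],
)

```text
clock: 26.15
position: [616.6, -117.9, 194.6]
ee_rot: [0.743, 0.669, -0.0, -0.001]
force: [0.5, 0.0, -2.2]
opening: 0.169
finger_force: 30.0
```

Run:
```python
from h import *
go((616.8,-117.1),163,-5.95)
s,im,d=cap('scene'); p=cloud('scene',s,d)
i=env.camera_info('scene');W=np.linalg.inv(i['cam_to_world'])@np.array([617,-117,170,1]);u,v=int(i['cx']+i['fx']*W[0]/W[2]),int(i['cy']+i['fy']*W[1]/W[2])
s,im2,d2=cap('wrist')
a=cv2.resize(im[max(0,v-50):v+50,max(0,u-65):u+65],(390,300),interpolation=cv2.INTER_CUBIC); b=cv2.resize(im2,(400,300),interpolation=cv2.INTER_AREA)
save('w10',np.hstack([a,b]),1)
```

```text
t 26.1 P [ 616.6 -117.9  194.6] yaw -6.0 F [ 0.5  0.  -2.2] open 15.9 ff 30.0
  travel units(25mm) [0.03 0.01 1.26] rot units(6deg) [-0.02 -0.01 -0.01] q6 -0.2
```

View pics/w10.png

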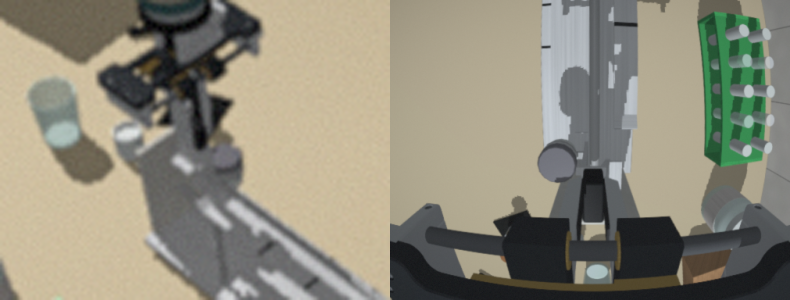

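The rail lines up with the block in the wrist half of the picture. Lowering.

drive_tool(
  targets=[
    {"travel": [0,0,0.3],"rotation": [0,0,0]},
    {"travel": [0,0,0.3],"rotation": [0,0,0]},
    {"travel": [0,0,0.3],"rotation": [0,0,0]},
    {"travel": [0,0,0.2],"rotation": [0,0,0]},
    {"travel": [0,0,0],"rotation": [0,0,0]},
  ],
)

```text
clock: 26.75
position: [616.3, -117.9, 166.7]
ee_rot: [0.743, 0.669, -0.001, -0.001]
force: [-0.2, 0.3, -2.2]
opening: 0.167
finger_force: 30.0
```

drive_tool(
  targets=[
    {"travel": [0,0,0.1],"rotation": [0,0,0]},
    {"travel": [0,0,0.05],"rotation": [0,0,0]},
    {"travel": [0,0,0],"rotation": [0,0,0]},
  ],
)

```text
clock: 27.05
position: [617.1, -118.1, 164.2]
ee_rot: [0.743, 0.669, 0.0, -0.0]
force: [0.3, 0.3, -2.5]
opening: 0.167
finger_force: 30.0
```

drive_tool(
  targets=[
    {"travel": [0.3,0,0.03],"rotation": [0,0,0]},
    {"travel": [0.5,0,0],"rotation": [0,0,0]},
    {"travel": [0.5,0,0],"rotation": [0,0,0]},
    {"travel": [0.5,0,0],"rotation": [0,0,0]},
    {"travel": [0.5,0,0],"rotation": [0,0,0]},
    {"travel": [0.5,0,0],"rotation": [0,0,0]},
    {"travel": [0.2,0,0],"rotation": [0,0,0]},
    {"travel": [0,0,0],"rotation": [0,0,0]},
  ],
)

```text
clock: 27.85
position: [625.0, -42.4, 163.5]
ee_rot: [0.743, 0.669, 0.0, -0.0]
force: [0.8, -0.3, -1.7]
opening: 0.168
finger_force: 30.0
```

```bash
cat >> h.py <<'E'
def sh(P):
    r=np.array(P[:2])-(632.3,27); return 'shaker X %.1f Y %.1f'%(r@(.9946,-.1037),r@(.1037,.9946))
E
python3 - <<'E'
from h import *
go((646.3,166.3),163,-5.95);print(sh(env.sense()['position']))
E
```

```text
t 27.9 P [625.  -42.4 163.5] yaw -6.0 F [ 0.8 -0.3 -1.7] open 15.8 ff 30.0
  travel units(25mm) [ 8.39 -0.02  0.02] rot units(6deg) [ 0. -0. -0.] q6 -0.07
shaker X -0.0 Y -69.8
```

The tongue went under the strip without contact. Continuing 210 mm to mark 1.

drive_tool(
  targets=[
    {"travel": [0.5,0,0],"rotation": [0,0,0]},
    {"travel": [0.7,0,0],"rotation": [0,0,0]},
    {"travel": [0.7,0,0],"rotation": [0,0,0]},
    {"travel": [0.7,0,0],"rotation": [0,0,0]},
    {"travel": [0.7,0,0],"rotation": [0,0,0]},
    {"travel": [0.7,0,0],"rotation": [0,0,0]},
    {"travel": [0.7,0,0],"rotation": [0,0,0]},
    {"travel": [0.7,0,0],"rotation": [0,0,0]},
    {"travel": [0.7,0,0],"rotation": [0,0,0]},
    {"travel": [0.7,0,0],"rotation": [0,0,0]},
    {"travel": [0.7,0,0],"rotation": [0,0,0]},
    {"travel": [0.6,0,0],"rotation": [0,0,0]},
    {"travel": [0,0,0],"rotation": [0,0,0]},
    {"travel": [0,0,0],"rotation": [0,0,0]},
  ],
)

```text
clock: 29.25
position: [646.2, 157.9, 163.3]
ee_rot: [0.743, 0.669, -0.0, 0.0]
force: [0.4, 0.1, -2.1]
opening: 0.167
finger_force: 30.0
```

Run:
```python
from h import *
go((646.3,166.3),162.5,-5.95);print(sh(env.sense()['position']))
```

```text
t 29.2 P [646.2 157.9 163.3] yaw -6.0 F [ 0.4  0.1 -2.1] open 15.7 ff 30.0
  travel units(25mm) [ 0.34 -0.03  0.03] rot units(6deg) [-0.    0.01 -0.01] q6 0.24
shaker X 0.3 Y 131.6
```

drive_tool(
  targets=[
    {"travel": [0.34,-0.02,0],"rotation": [0,0,0]},
    {"travel": [0,0,0.05],"rotation": [0,0,0]},
    {"travel": [0,0,0.05],"rotation": [0,0,0]},
    {"travel": [0,0,0],"rotation": [0,0,0]},
  ],
)

```text
clock: 29.65
position: [646.9, 167.2, 163.1]
ee_rot: [0.744, 0.669, 0.002, -0.0]
force: [-1.6, 1.8, 6.4]
opening: 0.168
finger_force: 30.0
```

Run:
```python
from h import *
go((646.3,166.3),162.5,-5.95);print(sh(env.sense()['position']))
```

```text
t 29.6 P [646.9 167.2 163.1] yaw -6.1 F [-1.6  1.8  6.4] open 15.8 ff 30.0
  travel units(25mm) [-0.04 -0.02  0.03] rot units(6deg) [ 0.02 -0.02 -0.02] q6 0.25
shaker X -0.0 Y 141.0
```

drive_tool(
  hand=-0.3,
  targets=[
    {"travel": [0,0,-0.04],"rotation": [0,0,0]},
    {"travel": [0,0,0],"rotation": [0,0,0]},
    {"travel": [0,0,0],"rotation": [0,0,0]},
    {"travel": [0,0,0],"rotation": [0,0,0]},
    {"travel": [0,0,0],"rotation": [0,0,0]},
    {"travel": [0,0,-0.3],"rotation": [0,0,0]},
    {"travel": [0,0,-0.6],"rotation": [0,0,0]},
    {"travel": [0,0,-1],"rotation": [0,0,0]},
    {"travel": [0,0,-1],"rotation": [0,0,0]},
    {"travel": [0,0,-1],"rotation": [0,0,0]},
    {"travel": [0,0,0],"rotation": [0,0,0]},
  ],
)

```text
clock: 30.75
position: [648.8, 166.8, 264.1]
ee_rot: [0.743, 0.669, 0.004, 0.002]
force: [0.0, 0.3, 0.4]
opening: 0.348
finger_force: 0.0
```

Run:
```python
from h import *
go((468.6,228.7),262,22.5)
s,im,d=cap('wrist'); p=cloud('wrist',s,d)
x,y,H=p[...,0],p[...,1],p[...,2]
m=(H>185)&(H<200)&(np.hypot(x-647,y-166)<50);q=p[m];R_=cv2.minAreaRect(q[:,:2].astype(np.float32));print('hung block',len(q),R_,np.median(q[:,2]),sh(R_[0]))
s,im2,d=cap('top'); p=cloud('top',s,d); 
try: carrier(p,(432,213))
except Exception as e: print(e)
m=(p[...,2]>185)&(p[...,2]<200)&(np.hypot(p[...,0]-647,p[...,1]-166)<50);print('top hung',m.sum(),np.nanmedian(p[m],0) if m.any() else '')
s,im3,d3=cap('scene')
a=cv2.resize(im3[130:330,150:350],(400,400));b=cv2.resize(im,(400,300));b=cv2.copyMakeBorder(b,0,100,0,0,cv2.BORDER_CONSTANT)
save('w11',np.hstack([a,b]),1)
```

```text
t 30.8 P [648.8 166.8 264.1] yaw -6.0 F [0.  0.3 0.4] open 32.7 ff 0.0
  travel units(25mm) [ 1.71 -7.43  0.03] rot units(6deg) [ 0.08 -0.   -4.76] q6 0.25
hung block 662 ((644.7049560546875, 166.7678985595703), (33.65085983276367, 15.515284538269043), 84.13992309570312) 191.34399000384337 shaker X -2.2 Y 140.3
grip 0 ((0.0, 0.0), (0.0, 0.0), 0.0)
'NoneType' object is not subscriptable
top hung 0
  return _methods._mean(a, axis=axis, dtype=dtype,
  ret = ret.dtype.type(ret / rcount)
```

View pics/w11.png

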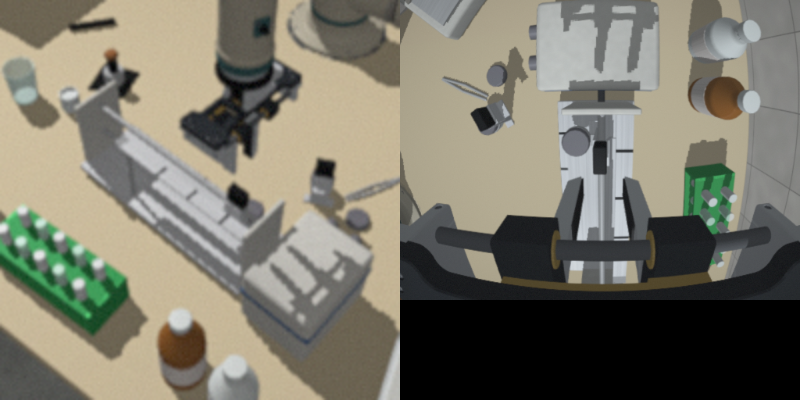

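The carrier hangs at mark 1 (Y=140.3). The second carrier is in view at (485,120) in the right half. Moving over to it.

drive_tool(
  hand=0,
  targets=[
    {"travel": [0.2,-0.93,0],"rotation": [0.08,0,-0.6]},
    {"travel": [0.13,-0.95,0],"rotation": [0,0,0]},
    {"travel": [0.13,-0.95,0],"rotation": [0,0,0]},
    {"travel": [0.13,-0.95,0],"rotation": [0,0,0]},
    {"travel": [0.13,-0.95,0],"rotation": [0,0,0]},
    {"travel": [0.13,-0.95,0],"rotation": [0,0,0]},
    {"travel": [0,0,0],"rotation": [0,0,-1]},
    {"travel": [0,0,0],"rotation": [0,0,-1]},
    {"travel": [0,0,0],"rotation": [0,0,-1]},
    {"travel": [0,0,0.8],"rotation": [0,0,-1]},
    {"travel": [0,0,0.8],"rotation": [0,0,-0.16]},
    {"travel": [0,0,0],"rotation": [0,0,0]},
    {"travel": [0,0,0],"rotation": [0,0,0]},
  ],
)

```text
clock: 32.2
position: [505.1, 195.0, 219.4]
ee_rot: [0.556, 0.831, -0.003, -0.005]
force: [0.3, -0.1, 0.1]
opening: 0.499
finger_force: 0.0
```

Run:
```python
from h import *
s,im,d=cap('wrist'); p=cloud('wrist',s,d); save('w12',im,1)
carrier(p,(432,213))
go((468.6,228.7),103.5,22.5)
```

```text
grip 649 ((469.3521728515625, 229.07420349121094), (15.794598579406738, 33.347694396972656), 21.801116943359375)
lid 942 [433.32 214.22] z 44.41300054043904 lidmean [432.72 214.6 ] yaw 22.406701320127244 dist 38.97811827378319
t 32.2 P [505.8 195.2 220.3] yaw 22.5 F [-1.1  0.2  0.5] open 46.8 ff 0.0
  travel units(25mm) [ 1.79 -0.82  4.69] rot units(6deg) [-0.08 -0.04 -0.  ] q6 -0.16
```

drive_tool(
  targets=[
    {"travel": [0.9,-0.4,0],"rotation": [-0.08,-0.04,0]},
    {"travel": [0.89,-0.4,0],"rotation": [0,0,0]},
    {"travel": [0,0,1],"rotation": [0,0,0]},
    {"travel": [0,0,1],"rotation": [0,0,0]},
    {"travel": [0,0,0.8],"rotation": [0,0,0]},
    {"travel": [0,0,0],"rotation": [0,0,0]},
    {"travel": [0,0,0],"rotation": [0,0,0]},
  ],
)

```text
clock: 32.95
position: [470.9, 229.1, 151.5]
ee_rot: [0.556, 0.832, 0.001, 0.001]
force: [-0.4, 0.2, -0.4]
opening: 0.5
finger_force: 0.0
```

Run:
```python
from h import *
go((469.2,228.9),103.5,22.4)
```

```text
t 33.0 P [470.9 229.1 151.5] yaw 22.5 F [-0.4  0.2 -0.4] open 47.0 ff 0.0
  travel units(25mm) [ 0.02 -0.07  1.92] rot units(6deg) [0.02 0.   0.02] q6 -0.07
```

drive_tool(
  targets=[
    {"travel": [0.02,-0.05,0.9],"rotation": [0,0,0]},
    {"travel": [0,0,0.7],"rotation": [0,0,0]},
    {"travel": [0,0,0.32],"rotation": [0,0,0]},
    {"travel": [0,0,0],"rotation": [0,0,0]},
  ],
)

```text
clock: 33.35
position: [469.2, 228.8, 102.9]
ee_rot: [0.556, 0.831, 0.0, 0.0]
force: [0.5, 0.2, 0.1]
opening: 0.5
finger_force: 0.0
```

drive_tool(
  hand=-1,
  newtons=30,
  targets=[
    {"travel": [0,0,0],"rotation": [0,0,0]},
    {"travel": [0,0,0],"rotation": [0,0,0]},
    {"travel": [0,0,0],"rotation": [0,0,0]},
    {"travel": [0,0,0],"rotation": [0,0,0]},
    {"travel": [0,0,0],"rotation": [0,0,0]},
    {"travel": [0,0,0],"rotation": [0,0,0]},
  ],
)

```text
clock: 33.95
position: [469.4, 229.0, 102.9]
ee_rot: [0.555, 0.832, 0.001, 0.001]
force: [1.0, 0.1, 0.3]
opening: 0.168
finger_force: 30.0
```

drive_tool(
  targets=[
    {"travel": [0,0,-0.5],"rotation": [0,0,0]},
    {"travel": [0,0,-1],"rotation": [0,0,0]},
    {"travel": [0,0,-1],"rotation": [0,0,0]},
    {"travel": [0,0,-1],"rotation": [0,0,0]},
    {"travel": [0,0,-1],"rotation": [0,0,0]},
    {"travel": [0,0,0],"rotation": [0,0,0.95]},
    {"travel": [0,0,0],"rotation": [0,0,0.95]},
    {"travel": [0,0,0],"rotation": [0,0,0.95]},
    {"travel": [0,0,0],"rotation": [0,0,0.95]},
    {"travel": [0,0,0],"rotation": [0,0,0.94]},
    {"travel": [0,0,0],"rotation": [0,0,0]},
  ],
)

```text
clock: 35.05
position: [468.3, 228.6, 214.5]
ee_rot: [0.743, 0.67, -0.0, 0.0]
force: [0.3, -0.8, -2.2]
opening: 0.171
finger_force: 30.0
```

Run:
```python
from h import *
go((616.8,-117.1),214,-5.95)
```

```text
t 35.0 P [468.3 228.6 214.5] yaw -5.9 F [ 0.3 -0.8 -2.2] open 16.0 ff 30.0
  travel units(25mm) [-13.14   7.33   0.03] rot units(6deg) [-0.    0.    0.01] q6 0.42
```

drive_tool(
  targets=[
    {"travel": [-1,0,0],"rotation": [0,0,0]},
    {"travel": [-1,0,0],"rotation": [0,0,0]},
    {"travel": [-1,0,0],"rotation": [0,0,0]},
    {"travel": [-1,0,0],"rotation": [0,0,0]},
    {"travel": [-1,0,0],"rotation": [0,0,0]},
    {"travel": [-1,0,0],"rotation": [0,0,0]},
    {"travel": [-1,0,0],"rotation": [0,0,0]},
    {"travel": [-1,0,0],"rotation": [0,0,0]},
    {"travel": [-1,0,0],"rotation": [0,0,0]},
    {"travel": [-1,0,0],"rotation": [0,0,0]},
    {"travel": [-1,0,0],"rotation": [0,0,0]},
    {"travel": [-1,0,0],"rotation": [0,0,0]},
    {"travel": [-1,0,0],"rotation": [0,0,0]},
    {"travel": [-0.14,0,0],"rotation": [0,0,0]},
    {"travel": [0,0,0],"rotation": [0,0,0]},
    {"travel": [0,0,0],"rotation": [0,0,0]},
  ],
)

```text
clock: 36.65
position: [434.8, -97.1, 214.9]
ee_rot: [0.742, 0.67, 0.001, -0.0]
force: [-0.3, 0.6, -1.7]
opening: 0.168
finger_force: 30.0
```

drive_tool(
  targets=[
    {"travel": [0,1,0],"rotation": [0,0,0]},
    {"travel": [0,1,0],"rotation": [0,0,0]},
    {"travel": [0,1,0],"rotation": [0,0,0]},
    {"travel": [0,1,0],"rotation": [0,0,0]},
    {"travel": [0,1,0],"rotation": [0,0,0]},
    {"travel": [0,1,0],"rotation": [0,0,0]},
    {"travel": [0,1,0],"rotation": [0,0,0]},
    {"travel": [0,0,0],"rotation": [0,0,0]},
    {"travel": [0,0,0],"rotation": [0,0,0]},
  ],
)

```text
clock: 37.55
position: [608.8, -114.6, 214.5]
ee_rot: [0.742, 0.67, -0.0, -0.001]
force: [-0.5, 0.9, -2.2]
opening: 0.171
finger_force: 30.0
```

Run:
```python
from h import *
go((616.8,-117.1),194,-5.95)
```

```text
t 37.5 P [ 608.8 -114.6  214.5] yaw -5.8 F [-0.5  0.9 -2.2] open 16.0 ff 30.0
  travel units(25mm) [-0.07  0.33  0.82] rot units(6deg) [-0.01 -0.01  0.02] q6 -0.2
```

drive_tool(
  targets=[
    {"travel": [-0.07,0.33,0],"rotation": [0,0,0.02]},
    {"travel": [0,0,0.8],"rotation": [0,0,0]},
    {"travel": [0,0,0],"rotation": [0,0,0]},
    {"travel": [0,0,0],"rotation": [0,0,0]},
  ],
)

```text
clock: 37.95
position: [616.6, -118.4, 195.3]
ee_rot: [0.743, 0.669, 0.0, -0.0]
force: [0.4, 0.9, -1.6]
opening: 0.17
finger_force: 30.0
```

Run:
```python
from h import *
go((616.8,-117.1),164,-5.95); print(sh(env.sense()['position']))
s,im,d=cap('wrist'); save('w13',im,1.2)
```

```text
t 38.0 P [ 616.6 -118.4  195.3] yaw -6.0 F [ 0.4  0.9 -1.6] open 16.0 ff 30.0
  travel units(25mm) [0.05 0.   1.25] rot units(6deg) [ 0.   -0.   -0.02] q6 -0.2
shaker X -0.5 Y -146.2
```

View pics/w13.png

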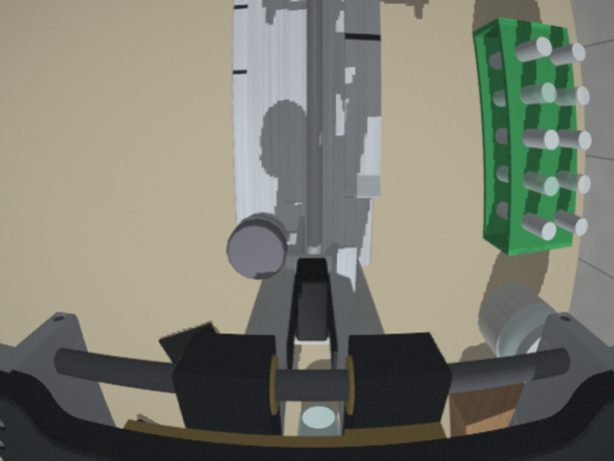

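The rail (col 315) runs straight into the block (col 313), as before. Lowering, then sliding to mark 2.

drive_tool(
  targets=[
    {"travel": [0,0,0.3],"rotation": [0,0,0]},
    {"travel": [0,0,0.3],"rotation": [0,0,0]},
    {"travel": [0,0,0.3],"rotation": [0,0,0]},
    {"travel": [0,0,0.25],"rotation": [0,0,0]},
    {"travel": [0,0,0.1],"rotation": [0,0,0]},
    {"travel": [0,0,0],"rotation": [0,0,0]},
    {"travel": [0,0,0],"rotation": [0,0,0]},
  ],
)

```text
clock: 38.7
position: [617.3, -118.6, 164.1]
ee_rot: [0.743, 0.669, 0.0, 0.0]
force: [-0.0, 1.3, -2.2]
opening: 0.168
finger_force: 30.0
```

drive_tool(
  targets=[
    {"travel": [0.3,0,0],"rotation": [0,0,0]},
    {"travel": [0.5,0,0],"rotation": [0,0,0]},
    {"travel": [0.5,0,0],"rotation": [0,0,0]},
    {"travel": [0.5,0,0],"rotation": [0,0,0]},
    {"travel": [0.5,0,0],"rotation": [0,0,0]},
    {"travel": [0.5,0,0],"rotation": [0,0,0]},
    {"travel": [0.2,0,0],"rotation": [0,0,0]},
    {"travel": [0,0,0],"rotation": [0,0,0]},
  ],
)

```text
clock: 39.5
position: [625.1, -43.0, 164.0]
ee_rot: [0.743, 0.669, 0.0, 0.0]
force: [-0.1, -0.3, -1.4]
opening: 0.163
finger_force: 30.0
```

Run:
```python
from h import *
go((639.1,96.7),163.3,-5.95); print(sh(env.sense()['position']))
```

```text
t 39.5 P [625.1 -43.  164. ] yaw -6.0 F [-0.1 -0.3 -1.4] open 15.4 ff 30.0
  travel units(25mm) [ 5.61 -0.02  0.03] rot units(6deg) [ 0.01 -0.   -0.  ] q6 -0.08
shaker X 0.1 Y -70.3
```

drive_tool(
  targets=[
    {"travel": [0.5,-0.02,0.02],"rotation": [0,0,0]},
    {"travel": [0.7,0,0],"rotation": [0,0,0]},
    {"travel": [0.7,0,0],"rotation": [0,0,0]},
    {"travel": [0.7,0,0],"rotation": [0,0,0]},
    {"travel": [0.7,0,0],"rotation": [0,0,0]},
    {"travel": [0.7,0,0],"rotation": [0,0,0]},
    {"travel": [0.7,0,0],"rotation": [0,0,0]},
    {"travel": [0.5,0,0],"rotation": [0,0,0]},
    {"travel": [0.2,0,0],"rotation": [0,0,0]},
    {"travel": [0,0,0],"rotation": [0,0,0]},
    {"travel": [0,0,0],"rotation": [0,0,0]},
  ],
)

```text
clock: 40.6
position: [638.6, 89.9, 163.4]
ee_rot: [0.743, 0.669, 0.0, 0.001]
force: [0.0, -0.6, -2.4]
opening: 0.167
finger_force: 30.0
```

Run:
```python
from h import *
go((639.1,96.7),163,-5.95); print(sh(env.sense()['position']))
```

```text
t 40.6 P [638.6  89.9 163.4] yaw -6.0 F [ 0.  -0.6 -2.4] open 15.7 ff 30.0
  travel units(25mm) [ 0.27 -0.01  0.02] rot units(6deg) [ 0.01  0.01 -0.02] q6 0.14
shaker X -0.2 Y 63.2
```

drive_tool(
  targets=[
    {"travel": [0.26,0,0],"rotation": [0,0,0]},
    {"travel": [0,0,0.05],"rotation": [0,0,0]},
    {"travel": [0,0,0.05],"rotation": [0,0,0]},
    {"travel": [0,0,0],"rotation": [0,0,0]},
  ],
)

```text
clock: 41.0
position: [639.7, 97.2, 162.7]
ee_rot: [0.743, 0.669, 0.001, 0.001]
force: [-1.3, 2.5, 5.0]
opening: 0.167
finger_force: 30.0
```

Run:
```python
from h import *
go((639.1,96.7),163,-5.95); print(sh(env.sense()['position']))
```

```text
t 41.0 P [639.7  97.2 162.7] yaw -6.1 F [-1.3  2.5  5. ] open 15.7 ff 30.0
  travel units(25mm) [-0.02 -0.02 -0.01] rot units(6deg) [ 0.03 -0.01 -0.02] q6 0.15
shaker X 0.1 Y 70.6
```

Seated at Y≈70. Releasing, lifting and checking everything.

drive_tool(
  hand=-0.3,
  targets=[
    {"travel": [0,0,-0.04],"rotation": [0,0,0]},
    {"travel": [0,0,0],"rotation": [0,0,0]},
    {"travel": [0,0,0],"rotation": [0,0,0]},
    {"travel": [0,0,0],"rotation": [0,0,0]},
    {"travel": [0,0,0],"rotation": [0,0,0]},
    {"travel": [0,0,-0.3],"rotation": [0,0,0]},
    {"travel": [0,0,-0.6],"rotation": [0,0,0]},
    {"travel": [0,0,-1],"rotation": [0,0,0]},
    {"travel": [0,0,-1],"rotation": [0,0,0]},
    {"travel": [0,0,-1],"rotation": [0,0,0]},
    {"travel": [-1,0,0],"rotation": [0,0,0]},
    {"travel": [-1,-1,0],"rotation": [0,0,0]},
    {"travel": [-1,-1,0],"rotation": [0,0,0]},
    {"travel": [-1,-1,0],"rotation": [0,0,0]},
    {"travel": [0,-1,0],"rotation": [0,0,0]},
    {"travel": [0,0,0],"rotation": [0,0,0]},
  ],
)

```text
clock: 42.6
position: [526.6, 7.6, 260.7]
ee_rot: [0.744, 0.668, 0.0, 0.0]
force: [0.5, -1.1, -0.4]
opening: 0.349
finger_force: 0.0
```

Run:
```python
from h import *
go()
s,im,d=cap('wrist'); p=cloud('wrist',s,d)
x,y,H=p[...,0],p[...,1],p[...,2]
for c in((646,166),(639,97)):
    m=(H>183)&(H<200)&(np.hypot(x-c[0],y-c[1])<34);q=p[m]
    if len(q): R_=cv2.minAreaRect(q[:,:2].astype(np.float32));print('hung',len(q),R_[0],R_[1],np.median(q[:,2]),sh(R_[0]))
    lc=np.array(c)-40*np.array((.9946,-.1037));m=(np.hypot(x-lc[0],y-lc[1])<20)&(H>80)&(H<125);print(' lid z',m.sum(),np.median(H[m]) if m.any() else '')
s,im2,d2=cap('top'); s,im3,d3=cap('scene'); p=cloud('scene',s,d3)
m=(p[...,2]>70)&(p[...,2]<90)&(np.hypot(p[...,0]-448,p[...,1]+294)<50);print('knob',m.sum(),np.median(p[m],0) if m.any() else '')
a=cv2.resize(im3[110:290,140:340],(400,360));b=cv2.resize(im2[90:270,130:390],(400,277));b=cv2.copyMakeBorder(b,0,83,0,0,cv2.BORDER_CONSTANT)
save('w14',np.hstack([a,b]),1)
```

```text
t 42.6 P [526.6   7.6 260.7] yaw -6.1 F [ 0.5 -1.1 -0.4] open 32.8 ff 0.0
  travel units(25mm) [0. 0. 0.] rot units(6deg) [ 0.01 -0.    0.  ] q6 -0.01
hung 669 (644.5587768554688, 165.7942657470703) (33.92569351196289, 17.012100219726562) 191.03693731809219 shaker X -2.2 Y 139.3
 lid z 935 103.17591253834973
hung 721 (637.3939819335938, 97.01287841796875) (33.77025604248047, 16.687171936035156) 191.18778854534233 shaker X -2.2 Y 70.2
 lid z 965 103.26092736038993
knob 34 [ 460.7  -321.47   80.76]
```

View pics/w14.png

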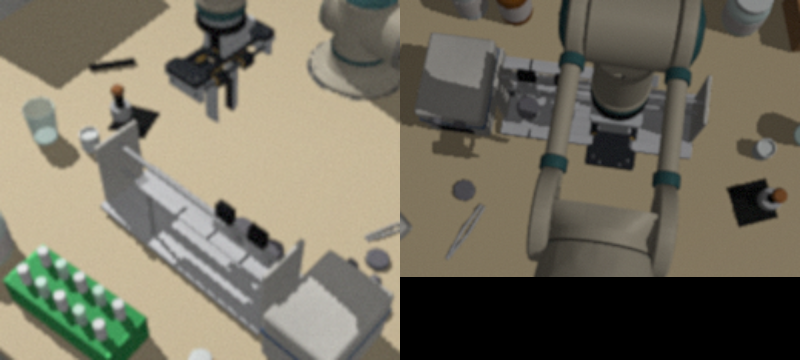

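Both carriers hang correctly, the lids are home (z 103) and the other items are in place. The tool, though, has been knocked to about (461,-321), off the mat's centre (447,-295) and overhanging the edge, so I'm fetching it back.

drive_tool(
  hand=0,
  targets=[
    {"travel": [-1,-0.2,0],"rotation": [0,0,0]},
    {"travel": [-1,-0.2,0],"rotation": [0,0,0]},
    {"travel": [-1,-0.2,0],"rotation": [0,0,0]},
    {"travel": [-1,-0.2,0],"rotation": [0,0,0]},
    {"travel": [-1,-0.2,0],"rotation": [0,0,0]},
    {"travel": [-1,-0.2,0],"rotation": [0,0,0]},
    {"travel": [-1,-0.2,0.5],"rotation": [0,0,0]},
    {"travel": [-1,-0.2,0.5],"rotation": [0,0,0]},
    {"travel": [-1,-0.2,0.5],"rotation": [0,0,0]},
    {"travel": [0,0,0],"rotation": [0,0,0]},
    {"travel": [0,0,0],"rotation": [0,0,0]},
  ],
)

```text
clock: 43.85
position: [461.9, -211.4, 221.5]
ee_rot: [0.744, 0.669, 0.001, -0.0]
force: [0.2, -0.6, -0.5]
opening: 0.501
finger_force: 0.0
```

Run:
```python
from h import *
s,im,d=cap('wrist'); p=cloud('wrist',s,d); im=im.astype(int)
x,y,H=p[...,0],p[...,1],p[...,2]
mid=lambda q:(np.percentile(q,2,0)+np.percentile(q,98,0))/2
c=(460,-320);n=np.hypot(x-c[0],y-c[1])<55
for a,b in((76,95),(28,40),(10,24)):
    q=p[n&(H>a)&(H<b)];print(a,len(q),mid(q) if len(q) else'',np.percentile(q,98,0)-np.percentile(q,2,0) if len(q) else '', np.percentile(q[:,2],[50,98]))
q=p[n&(H>77)&(H<95)];q=q[q[:,2]>np.percentile(q[:,2],30)];A=np.c_[q[:,:2],np.ones(len(q))];co=np.linalg.lstsq(A,q[:,2],rcond=None)[0];print('knob slope deg',np.degrees(np.arctan(co[:2])))
q=p[n&(H>27)&(H<40)&(np.hypot(x-c[0],y-c[1])<24)];A=np.c_[q[:,:2],np.ones(len(q))];co=np.linalg.lstsq(A,q[:,2],rcond=None)[0];print('shoulder slope deg',np.degrees(np.arctan(co[:2])))
m=(H>1)&(H<8)&(x>380)&(x<520)&(y>-370)&(y<-220)&(im.max(-1)<60);print('mat',cv2.minAreaRect(p[m][:,:2].astype(np.float32)))
go((460.7,-321.5),120,-6)
```

```text
76 423 [ 453.54 -322.95   80.95] [27.94 25.07  8.28] [83.23 85.1 ]
28 456 [ 453.5  -320.55   33.65] [41.07 33.6   8.88] [33.43 38.09]
10 113 [ 454.02 -311.33   17.17] [40.43 16.44 13.11] [16.99 23.72]
knob slope deg [-0.51 -0.76]
shoulder slope deg [-1.6  -3.68]
mat ((448.032958984375, -293.9310302734375), (82.73150634765625, 82.63584899902344), 16.235639572143555)
t 43.9 P [ 462.1 -211.   222. ] yaw -6.0 F [-0.8 -0.  -0.2] open 47.0 ff 0.0
  travel units(25mm) [-4.41  0.4   4.08] rot units(6deg) [ 0.02 -0.01 -0.01] q6 -0.46
```

Run:
```python
from h import *
go((453.5,-324),36,-6)
```

```text
t 43.9 P [ 462.1 -211.   222. ] yaw -6.0 F [-0.8 -0.  -0.2] open 47.0 ff 0.0
  travel units(25mm) [-4.54  0.12  7.44] rot units(6deg) [ 0.02 -0.01 -0.01] q6 -0.46
```

drive_tool(
  targets=[
    {"travel": [-1,0.1,0],"rotation": [0,0,0]},
    {"travel": [-1,0,0],"rotation": [0,0,0]},
    {"travel": [-1,0,0],"rotation": [0,0,0]},
    {"travel": [-1,0,0],"rotation": [0,0,0]},
    {"travel": [-0.54,0,0],"rotation": [0,0,0]},
    {"travel": [0,0,1],"rotation": [0,0,0]},
    {"travel": [0,0,1],"rotation": [0,0,0]},
    {"travel": [0,0,1],"rotation": [0,0,0]},
    {"travel": [0,0,1],"rotation": [0,0,0]},
    {"travel": [0,0,0],"rotation": [0,0,0]},
    {"travel": [0,0,0],"rotation": [0,0,0]},
  ],
)

```text
clock: 45.0
position: [452.3, -323.8, 122.4]
ee_rot: [0.743, 0.669, 0.001, 0.0]
force: [-0.3, -1.0, 0.6]
opening: 0.501
finger_force: 0.0
```

Run:
```python
from h import *
s,im,d=cap('wrist'); p=cloud('wrist',s,d); im=im.astype(int)
x,y,H=p[...,0],p[...,1],p[...,2]
br=(im[...,0]-im[...,2]>35)&(H>70)&(H<90)&(np.hypot(x-453,y+324)<35);q=p[br];print('knob',len(q),np.percentile(q,[2,98],axis=0))
n=(np.hypot(x-453,y+324)<30)&(H>29)&(H<38);q=p[n];print('foot',len(q),np.percentile(q,[2,98],axis=0))
go((453.5,-324),36,-6)
```

```text
knob 1007 [[ 439.76 -336.88   77.88]
 [ 466.97 -312.04   85.07]]
foot 818 [[ 432.96 -333.77   30.28]
 [ 473.55 -304.89   35.57]]
t 45.0 P [ 452.8 -324.4  123.1] yaw -6.0 F [ 0.3 -0.  -0.1] open 47.0 ff 0.0
  travel units(25mm) [0.02 0.02 3.49] rot units(6deg) [0.03 0.01 0.  ] q6 -0.64
```

drive_tool(
  targets=[
    {"travel": [0,0.02,1],"rotation": [0,0,0]},
    {"travel": [0,0,1],"rotation": [0,0,0]},
    {"travel": [0,0,0.8],"rotation": [0,0,0]},
    {"travel": [0,0,0.4],"rotation": [0,0,0]},
    {"travel": [0,0,0.23],"rotation": [0,0,0]},
    {"travel": [0,0,0],"rotation": [0,0,0]},
  ],
)

```text
clock: 45.65
position: [452.6, -324.6, 36.5]
ee_rot: [0.743, 0.669, 0.0, 0.001]
force: [-0.3, 0.7, -0.1]
opening: 0.5
finger_force: 0.0
```

drive_tool(
  hand=-1,
  newtons=30,
  targets=[
    {"travel": [0,0,0],"rotation": [0,0,0]},
    {"travel": [0,0,0],"rotation": [0,0,0]},
    {"travel": [0,0,0],"rotation": [0,0,0]},
    {"travel": [0,0,0],"rotation": [0,0,0]},
    {"travel": [0,0,0],"rotation": [0,0,0]},
    {"travel": [0,0,0],"rotation": [0,0,0]},
  ],
)

```text
clock: 46.25
position: [453.1, -325.0, 36.9]
ee_rot: [0.743, 0.669, 0.001, 0.002]
force: [1.2, 0.5, 5.6]
opening: 0.304
finger_force: 30.0
```

drive_tool(
  targets=[
    {"travel": [0,0,-0.4],"rotation": [0,0,0]},
    {"travel": [0,0,-0.4],"rotation": [0,0,0]},
    {"travel": [0.6,-0.18,0],"rotation": [0,0,0]},
    {"travel": [0.56,-0.18,0],"rotation": [0,0,0]},
    {"travel": [0,0,0],"rotation": [0,0,0]},
    {"travel": [0,0,0],"rotation": [0,0,0]},
  ],
)

```text
clock: 46.85
position: [445.8, -293.5, 55.8]
ee_rot: [0.743, 0.669, 0.0, 0.0]
force: [0.2, -0.1, -2.1]
opening: 0.308
finger_force: 30.0
```

Run:
```python
from h import *
go((447.6,-294.3),37,-6)
```

```text
t 46.9 P [ 445.8 -293.5   55.8] yaw -6.0 F [ 0.2 -0.1 -2.1] open 28.9 ff 30.0
  travel units(25mm) [-0.02  0.07  0.75] rot units(6deg) [ 0. -0.  0.] q6 -0.61
```

drive_tool(
  targets=[
    {"travel": [0,0.07,0.3],"rotation": [0,0,0]},
    {"travel": [0,0,0.2],"rotation": [0,0,0]},
    {"travel": [0,0,0.12],"rotation": [0,0,0]},
    {"travel": [0,0,0.08],"rotation": [0,0,0]},
    {"travel": [0,0,0.06],"rotation": [0,0,0]},
    {"travel": [0,0,0],"rotation": [0,0,0]},
  ],
)

```text
clock: 47.45
position: [448.0, -294.9, 37.1]
ee_rot: [0.743, 0.669, 0.0, 0.0]
force: [0.1, -0.2, -2.1]
opening: 0.304
finger_force: 30.0
```

drive_tool(
  targets=[
    {"travel": [0,0,0.05],"rotation": [0,0,0]},
    {"travel": [0,0,0],"rotation": [0,0,0]},
  ],
)

```text
clock: 47.65
position: [448.4, -295.1, 36.8]
ee_rot: [0.743, 0.669, 0.001, 0.001]
force: [-1.5, 1.0, 4.5]
opening: 0.305
finger_force: 30.0
```

Contact. Releasing, lifting and backing off.

drive_tool(
  hand=0.0,
  targets=[
    {"travel": [0,0,0],"rotation": [0,0,0]},
    {"travel": [0,0,0],"rotation": [0,0,0]},
    {"travel": [0,0,0],"rotation": [0,0,0]},
    {"travel": [0,0,0],"rotation": [0,0,0]},
    {"travel": [0,0,-0.5],"rotation": [0,0,0]},
    {"travel": [0,0,-1],"rotation": [0,0,0]},
    {"travel": [0,0,-1],"rotation": [0,0,0]},
    {"travel": [0,0,-1],"rotation": [0,0,0]},
    {"travel": [0,0,-1],"rotation": [0,0,0]},
    {"travel": [0,0,-1],"rotation": [0,0,0]},
    {"travel": [0,0,-1],"rotation": [0,0,0]},
    {"travel": [1,0,0],"rotation": [0,0,0]},
    {"travel": [1,0,0],"rotation": [0,0,0]},
    {"travel": [1,0,0],"rotation": [0,0,0]},
    {"travel": [0,0,0],"rotation": [0,0,0]},
  ],
)

```text
clock: 49.15
position: [455.5, -217.6, 199.4]
ee_rot: [0.743, 0.67, 0.001, 0.0]
force: [0.7, -0.1, -0.3]
opening: 0.5
finger_force: 0.0
```

Run:
```python
from h import *
s,im,d=cap('wrist'); p=cloud('wrist',s,d); im=im.astype(int)
x,y,H=p[...,0],p[...,1],p[...,2]
n=np.hypot(x-448,y+295)<45
for a,b in((76,95),(29,38)):
    q=p[n&(H>a)&(H<b)];print(a,len(q),np.percentile(q,[2,50,98],axis=0))
s,im3,d3=cap('scene'); p=cloud('scene',s,d3);x,y,H=p[...,0],p[...,1],p[...,2]
for c in((644.6,166),(637.4,97)):
    m=(H>183)&(H<200)&(np.hypot(x-c[0],y-c[1])<34);q=p[m];print('hung',len(q),q.mean(0) if len(q) else '', sh(q.mean(0)))
go()
```

```text
76 516 [[ 434.25 -305.9    76.71]
 [ 448.45 -291.75   83.14]
 [ 462.   -280.4    85.14]]
29 490 [[ 427.73 -306.49   30.29]
 [ 449.35 -286.55   33.39]
 [ 468.4  -274.64   36.16]]
hung 58 [649.37 168.11 189.42] shaker X 2.3 Y 142.1
hung 57 [642.82  98.84 189.26] shaker X 3.0 Y 72.5
t 49.2 P [ 455.9 -220.3  199.2] yaw -6.0 F [0.1 0.  0. ] open 47.3 ff 0.0
  travel units(25mm) [0. 0. 0.] rot units(6deg) [ 0.02  0.01 -0.  ] q6 -0.48
```

```bash
python3 -c "
from bench import env
print(env.finish_job())"
```

```text
the job is handed in; nothing more can be done
None
```

Job handed in: there were two carriers; both lids are clicked home, the carriers hang at marks 1 and 2, and the tool stands upright on its mat (it was knocked off-centre during the run, so I put it back).

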